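# Mark rods in a spring-clip jig with a sprung lever and box them

### The arm

A 6-joint arm with a two-finger parallel gripper is mounted at the origin on a cart in front of the work surface, level with it; the furniture and walls round the work are solid. World frame = base frame: x ahead of the robot, y to its left, z up, the work surface at z = 0. Lengths are in mm, angles in rad, forces in N, time in s.
With the tool pointing down it reaches from about 275 to 1000 mm from the base axis. Payload 8.4 kg.
Tool frame: the origin (TCP) lies at the very end of the fingers, on their centre line; the grasp point (between the pads) lies 19 mm behind it; z points along the fingers, x is the direction in which the jaws open and shut, and the axes are right-handed (so a half turn about z gives the same grasp; the last joint's range is limited). The gripper opens to 85 mm and grips with 20 to 120 N. Pads are 22 mm wide; open, the fingers measure 114 mm over their backs; the gripper's body (76 mm by 85 mm) begins 54 mm behind the grasp point. The pads swing forward as they close: fully open they stand 13 mm farther back than shut.
Start: joints at [-1.176, 0.353, 1.633, -0, 1.155, -0.002], TCP at [241.542, -576.442, 231.281] pointing down, gripper open.
Joint ranges: [-2.63, 2.63], [-0.92, 2.1], [0.06, 2.66], [-1.3, 4.44], [0, 2.69], [-3.02, 3.02]. Speed limits (rad/s): [2.22, 2.22, 2.79, 3.14, 3.14, 3.14].

### API

Orientations are given as [roll, pitch, yaw] about the fixed x, y, z axes, in that order (R = Rz(yaw) Ry(pitch) Rx(roll)).
In Python, from cell import bot gives the robot as it stands.
- The arm moves only by the tool apply_moves, never from a script. Its argument "rows" is a list of rows, each an object of numbers: "x", "y", "z": the shift along the tool's x, y, z in cm; "yaw": the turn about the tool's z in rad; "grip": the closure, from 0 (fully open) to 1 (shut). A call has 1 to 12 rows; each row is the pose to reach, as a shift and turn from the pose commanded when the call began, along the tool's axes at that moment; what a row does not reach only later rows make up. A row lasts 1/8 s, in which the tool goes at most 62.5 mm and 10.7 degrees, less where a joint would pass 70% of its speed; a pose out of reach is approached as far as the arm can. A call with a gripper value outside its range is refused whole. The fingers move at their own pace and stop on an object; "newtons" is the grip in N (left out, the last holds). Time passes only in rows, so rows that repeat a pose let the fingers close. It gives the time, the measured TCP pose, the force and the opening at its end, in the units of the state.
- bot.observe(): the state, without advancing time (a new reading comes with each control period).
- bot.read_camera(name): name is "scene" or "top" or "wrist"; returns the picture (400x640x3 uint8, red, green, blue); there is no depth.
- bot.calibration(name): a dict with "fx", "fy", "cx", "cy" (pixels), "rvec" (rotation vector, rad) and "tvec" (3), from world to camera coordinates, as OpenCV has them. Camera axes: x right, y down, z forward; pixel columns grow to the right and rows downward; lengths in mm; the calibration is good to about 2 mm. A picture is of the moment at which its call begins: read the wrist's pose just before it. calibration takes no time and is no camera call; for the wrist camera it gives the pose at the moment of the call.
- bot.job_done(): hands the job in, once; it reports no verdict.
Trained networks look in the newest picture that a camera, given by its name, has taken for a name from the list of things; names that differ only in an ending like _2 or _b are one class to them, and where a whole thing is asked for, a point or a joint stands for the part that bears it (a point fixed in the world has none). Each returns a list of dicts, best first, with "conf" (0 to 1); they miss things now and then, are a little off and sometimes report something else, mostly with a low value. They report only what shows in the picture. A call takes as long as a camera call.
- bot.boxes_of(camera, name): "position" ([column, row] in pixels, amid what is visible of it).
- bot.trace(camera, name): "pixels" (400x640 bool, what is visible of it) and "position" ([column, row] in pixels, amid what is visible of it).
The state is a dict: "time": time; "joint_pos": joint angles; "qd": joint speeds; "effort": joint torques, N m; "tool_pos": TCP position; "orientation": TCP orientation; "ft_force": force on the tool from outside, world axes, zero at the start; "wrist_torque": the same for the moment, N m; "gripper_width": finger opening in mm.
Only numpy, scipy, OpenCV 4.12 (cv2) and the standard library are available. Lean on these libraries where they do the work, as an engineer would, in place of code of your own. Each camera call takes 0.05 s, during which the arm holds its last target. There are 200 camera calls.

### The job

Press each of the loose rods down broadside into its own station of the green marking jig, its square block between the two rails, until it snaps fully home in both spring clips. With every rod clipped in, pull the red-handled lever towards you through its whole stroke to the stop and ease it back slowly to rest, never letting it fly back; then pull the rods out of the clips and lay them all in the blue tray. Leave the spanner and screwdriver where they are.

Things in the scene. Friction and masses are not known exactly. Their poses are not given: they have to be found in the camera images.
- rod_a: one of three like rods (2 or 3 are present): round steel bar 16 mm in diameter, 150 mm long, about 0.2 kg, with a brass block 40 mm long (along the bar) and 30 x 30 mm square in the middle; grip it by the block, across the bar. Origin on the bar's axis at mid length, x along the bar (either end is as good). It starts lying on its block on the table left of the jig, axis 15 mm up
- rod_b: one of three like rods (2 or 3 are present): round steel bar 16 mm in diameter, 150 mm long, about 0.2 kg, with a brass block 40 mm long (along the bar) and 30 x 30 mm square in the middle; grip it by the block, across the bar. Origin on the bar's axis at mid length, x along the bar (either end is as good). It starts lying on its block on the table left of the jig, axis 15 mm up
- rod_c: one of three like rods (2 or 3 are present): round steel bar 16 mm in diameter, 150 mm long, about 0.2 kg, with a brass block 40 mm long (along the bar) and 30 x 30 mm square in the middle; grip it by the block, across the bar. Origin on the bar's axis at mid length, x along the bar (either end is as good). It starts lying on its block on the table left of the jig, axis 15 mm up
- jig: green marking jig, fixed: base plate 225 x 240 x 12 mm; two aluminium rails along its y, inner faces 31 mm before and behind the origin, tops 42 mm above the table; three stations 80 mm apart, each with a spring clip on both rails. Origin on the table under the middle station, x away from the robot, y left along the rails. The lever's shaft stands behind, to 98 mm height
- clip0 (a point): left station of the jig: the point where a rod's centre lies when fully home, 55 mm above the table, midway between the rails. A rod at home lies along this frame's x (across the rails); y runs along the rails, z up. The clips open upward: flared mouths to 24 mm above this point, their edges 33 and 51 mm from it along x, so the block has 13 mm play either way
- clip1 (a point): middle station, like the left one, 80 mm to its right. A rod resting on the rounded, polished lips of the clips stands 18 mm too high; pressed straight down with about 8 to 12 N the lips part and it snaps into a V-shaped seat. Pulling it out upward takes about the same force
- clip2 (a point): right station, like the middle one, 80 mm to its right; same heights, frame and clips
- mark_lever (a joint): turn of the jig's sprung lever, rad: 0 at rest (leaning 5 degrees back from upright), 1.3 at the stop, pulled over towards the robot and down. Spring force at the grip about 2 N at rest, 7 N at the stop. Let go near the stop it flies back at 3 to 4 rad/s, within 0.25 rad of rest at under 2. Short scriber arms on its shaft swing down to the rods' rear ends
- lever_grip (a point): middle of the lever's red grip, moving with it: round bar 18 mm in diameter, 70 mm long, parallel to the jig's y, on the right (outer) side of the lever arm, so it can be pinched from above across the jig's x; about 213 mm above the table at rest, 130 mm at the stop
- lever_pivot (a point): point on the lever's hinge axis (the jig's y direction, 84 mm above the table) in line with the middle of the grip, which goes round this point on a circle of 130 mm radius, over the top towards the robot. Frame as the jig's
- spanner: small open-ended spanner, 190 x 39 x 7 mm, lying flat on the table behind the jig; leave it alone
- screwdriver: wooden-handled screwdriver, 245 mm long, lying on the table behind the rods; leave it alone
- tray: open blue sheet-metal tray, fixed, 240 (x) x 280 (y) x 50 mm high, walls and floor 4 mm thick, standing on a fixed plywood board 30 mm thick right of the jig. Origin in the middle of its underside (30 mm above the table), z up

How it is judged:
By the outcome, as a careful person would: the job done as asked, in the order asked, and still so for the second after the job is handed in, with the robot touching nothing.
Of rod_a, rod_b, rod_c only 2 to 3 are there at a start; the rules pass over those that are not, and their reading is None.
At some moment in a run one of rod_a, rod_b, rod_c may be knocked a few centimetres aside while the robot is not near it.
It also fails if it takes over 210 s, if anything falls off the work surface, if the arm or the gripper's body presses on something with over 40 N, if the wrist force passes 120 N, or if a joint passes its speed limit or range.

## Working session

There is one attempt and no reset: what is moved stays moved. The work goes in short steps, Python scripts to look and compute and a tool call to move; the robot and the scene stay as the last step left them, time stands still between calls to the robot, and variables do not carry over. Pictures are saved under pics/ and viewed, about 12 in all and at most 16, crops included, and the job is handed in when it is done.

Besides the shell and the picture viewer there is one more tool, called after "Emit:" as a command line: name --argument value ..., lists and objects as JSON in quotes. apply_moves: Moves the arm, as the interface text tells. Its arguments: {"type":"object","properties":{"rows":{"type":"array","items":{"type":"object","properties":{"x":{"type":"number"},"y":{"type":"number"},"z":{"type":"number"},"yaw":{"type":"number"},"grip":{"type":"number"}}}},"newtons":{"type":"number"}},"required":["rows"]}

```bash
mkdir -p pics
cat > h.py <<'E'
import numpy as np, cv2
from cell import bot
def cal(n):
    c=bot.calibration(n); K=np.array([[c['fx'],0,c['cx']],[0,c['fy'],c['cy']],[0,0,1.]])
    return K,np.array(c['rvec'],float).ravel(),np.array(c['tvec'],float).ravel()
def px2w(n,p,z,C=None):
    K,r,t=C or cal(n); R=cv2.Rodrigues(r)[0]; o=-R.T@t
    d=R.T@np.linalg.inv(K)@np.array([p[0],p[1],1.]); return o+d*(z-o[2])/d[2]
def w2px(n,P,C=None):
    K,r,t=C or cal(n); return cv2.projectPoints(np.float64(P).reshape(-1,1,3),r,t,K,None)[0].reshape(-1,2)
def snap(n,f=None):
    im=bot.read_camera(n)
    if f: cv2.imwrite('pics/'+f,im[:,:,::-1])
    return im
def axis(m):
    ys,xs=np.nonzero(m); p=np.c_[xs,ys].astype(float); c=p.mean(0); u,s,v=np.linalg.svd(p-c,full_matrices=False); return c,v[0],s/len(p)**.5
E
python3 - <<'E'
from h import *
np.set_printoptions(precision=1,suppress=True)
s=bot.observe(); print(s)
for n in ['scene','top']:
    snap(n,n+'0.png'); K,r,t=cal(n); print(n,K[0,0],-cv2.Rodrigues(r)[0].T@t)
    for k,z in [('rod_a',15),('jig',12),('tray',50),('lever_grip',213),('clip1',55)]:
        for d in bot.trace(n,k): print(k,d['conf'],d['position'],px2w(n,d['position'],z),d['pixels'].sum())
E
```

```text
{'time': 0.0, 'joint_pos': array([-1.2,  0.4,  1.6,  0. ,  1.2, -0. ]), 'qd': array([-0., -0.,  0., -0., -0.,  0.]), 'effort': array([ -0. , -60.5, -34.2,  -0. ,   0. ,  -0. ]), 'tool_pos': array([ 241.4, -576. ,  230.6]), 'orientation': array([-3.1,  0. , -1.2]), 'ft_force': array([-0.2,  0.3,  0.5]), 'wrist_torque': array([ 0.1,  0. , -0. ]), 'gripper_width': 85.23881254585335}
scene 497.2711778507951 [-470.2  615.  1360.5]
rod_a 0.82 [246.4, 293.7] [440.  411.5  15. ] 329
rod_a 0.79 [236.5, 263.5] [567.7 393.   15. ] 277
jig 0.67 [322.7, 256.4] [450.6 125.7  12. ] 4587
tray 0.98 [383.9, 187.0] [ 595.3 -219.9   50. ] 1473
tray 0.44 [210.0, 243.4] [665.2 444.6  50. ] 300
tray 0.31 [326.4, 255.7] [421.  127.5  50. ] 4417
lever_grip 0.75 [332.0, 211.3] [454.2  86.2 213. ] 567
clip1 0.81 [324.3, 255.0] [423.6 133.9  55. ] 4581
top 477.38496130601 [ 363.8  137.8 1542.5]
rod_a 0.63 [199.6, 191.6] [576.  403.8  15. ] 309
rod_a 0.62 [202.6, 216.4] [496.5 393.6  15. ] 290
rod_a 0.51 [197.2, 237.5] [430.2 409.7  15. ] 358
jig 0.73 [286.6, 226.6] [459.7 128.2  12. ] 5595
tray 0.92 [413.0, 202.9] [ 525.7 -275.2   50. ] 6894
lever_grip 0.91 [313.2, 195.1] [534.3  53.5 213. ] 622
clip1 0.62 [290.4, 230.0] [446.2 116.8  55. ] 5571
clip1 0.42 [188.1, 150.6] [700.9 434.   55. ] 327
```

View pics/top0.png

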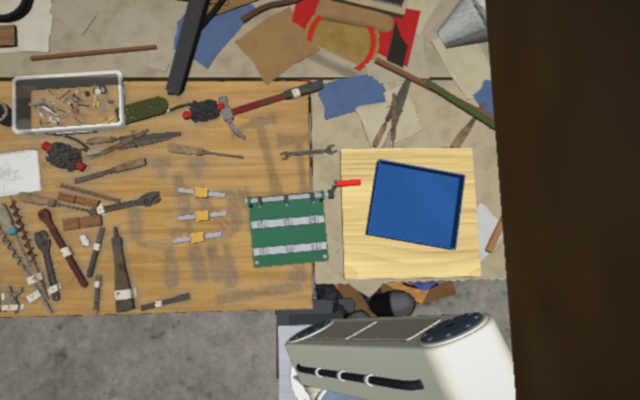

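View pics/scene0.png

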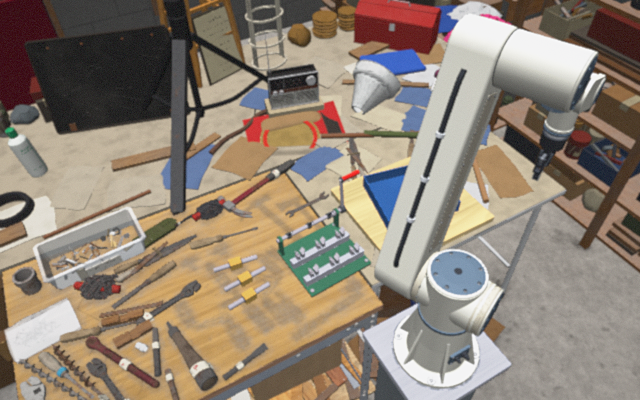

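Three rods lie around top pixels (200,192), (203,216) and (197,238). The jig plate is near (288,230), the lever grip near (347,183) and the tray near (415,205). Next I'll estimate the poses.

```bash
cat >> h.py <<'E'
def wrap(a): return (a+np.pi/2)%np.pi-np.pi/2
def go(x,y,z,yaw,base=None):
    """tool-axis shift (cm) and turn to reach a world pose, from current measured pose"""
    s=bot.observe(); p=np.array(s['tool_pos']) if base is None else np.array(base[:3]); R=Rt()
    d=R.T@(np.array([x,y,z])-p)/10; w=np.arctan2(R[1,0],R[0,0]); return d.round(2),round(-((yaw-w+np.pi)%(2*np.pi)-np.pi),3)
def Rt():
    from scipy.spatial.transform import Rotation as Q
    return Q.from_euler('xyz',bot.observe()['orientation']).as_matrix()
E
python3 - <<'E'
from h import *
np.set_printoptions(precision=2,suppress=True)
im=cv2.imread('pics/top0.png'); hsv=cv2.cvtColor(im,cv2.COLOR_BGR2HSV)
g=((hsv[...,0]>55)&(hsv[...,0]<95)&(hsv[...,1]>70)).astype(np.uint8); g[:190]=0;g[275:]=0;g[:,:240]=0;g[:,340:]=0
g=cv2.morphologyEx(g,cv2.MORPH_CLOSE,np.ones((15,15)))
cs=max(cv2.findContours(g,0,1)[0],key=cv2.contourArea)
b=cv2.boxPoints(cv2.minAreaRect(cs)); W=np.array([px2w('top',p,12) for p in b]); print('jig',W,W.mean(0),[np.linalg.norm(W[i]-W[i-1]) for i in range(4)])
e=W-np.roll(W,1,0); print(np.degrees(np.arctan2(e[:,1],e[:,0])))
bl=((hsv[...,0]>105)&(hsv[...,0]<125)&(hsv[...,1]>150)).astype(np.uint8); bl[:150]=0;bl[260:]=0;bl[:,:350]=0;bl[:,480:]=0
cs=max(cv2.findContours(bl,0,1)[0],key=cv2.contourArea)
b=cv2.boxPoints(cv2.minAreaRect(cs)); W=np.array([px2w('top',p,80) for p in b]); print('tray',W,W.mean(0),[np.linalg.norm(W[i]-W[i-1]) for i in range(4)])
bot.read_camera('top')
for d in bot.trace('top','rod_a'):
    c,v,s=axis(d['pixels']); a=px2w('top',c,15); q=px2w('top',c+20*v,15)-a; print(d['conf'],a,np.degrees(np.arctan2(q[1],q[0])))
K,r,t=cal('wrist');R=cv2.Rodrigues(r)[0];o=-R.T@t;Rr=Rt();print('wristcam in tool',K[0],Rr.T@(o-bot.observe()['tool_pos']),Rr.T@R.T)
print(go(420,130,330,0)); print(go(500,400,250,0))
E
```

```text
jig [[556.73 252.15  12.  ]
 [573.54   8.85  12.  ]
 [349.97  -3.88  12.  ]
 [335.87 234.87  12.  ]] [454.03 123.    12.  ] [np.float64(221.53069606069243), np.float64(243.88109801621243), np.float64(223.93130194548044), np.float64(239.16359533654614)]
[   4.47  -86.05 -176.74   93.38]
tray [[ 431.12 -112.8    80.  ]
 [ 660.08 -162.83   80.  ]
 [ 606.32 -444.12   80.  ]
 [ 377.21 -387.25   80.  ]] [ 518.68 -276.75   80.  ] [np.float64(279.69636542362514), np.float64(234.36151995020256), np.float64(286.373119607597), np.float64(236.0585860278172)]
0.8 [573.91 397.81  15.  ] -97.63744330518037
0.63 [499.1  396.11  15.  ] 95.80160142225277
0.61 [431.29 407.04  15.  ] 98.19961605510039
wristcam in tool [285.7    0.   322.39] [   1.75  -80.24 -141.89] [[ 1.   -0.   -0.  ]
 [ 0.    0.95  0.31]
 [ 0.   -0.31  0.95]]
(array([-58.26, -43.76,  -9.87]), np.float64(-1.174))
(array([-80.07, -61.58,  -1.87]), np.float64(-1.174))
```

Emit:
apply_moves --rows '[{"x": -15,"y": -11,"z": -9,"yaw": -0.8},{"x": -30,"y": -22,"z": -9,"yaw": -1.6},{"x": -40,"y": -30,"z": -9,"yaw": -2.2},{"x": -58.3,"y": -43.8,"z": -9,"yaw": -2.75},{"x": -58.3,"y": -43.8,"z": -9,"yaw": -2.75},{"x": -58.3,"y": -43.8,"z": -9,"yaw": -2.75},{"x": -58.3,"y": -43.8,"z": -9,"yaw": -2.75},{"x": -58.3,"y": -43.8,"z": -9,"yaw": -2.75},{"x": -58.3,"y": -43.8,"z": -9,"yaw": -2.75},{"x": -58.3,"y": -43.8,"z": -9,"yaw": -2.75},{"x": -58.3,"y": -43.8,"z": -9,"yaw": -2.75},{"x": -58.3,"y": -43.8,"z": -9,"yaw": -2.75}]'

```text
invalid input at $.rows[0]: expected keys x, y, z, yaw, grip
```

Emit:
apply_moves --rows '[{"yaw": 0}]'

```text
invalid input at $.rows[0]: expected keys x, y, z, yaw, grip
```

Emit:
apply_moves --rows '[{"x": -15,"y": -11,"z": -9,"yaw": -0.8,"grip": 0},{"x": -30,"y": -22,"z": -9,"yaw": -1.6,"grip": 0},{"x": -40,"y": -30,"z": -9,"yaw": -2.2,"grip": 0},{"x": -58.3,"y": -43.8,"z": -9,"yaw": -2.75,"grip": 0},{"x": -58.3,"y": -43.8,"z": -9,"yaw": -2.75,"grip": 0},{"x": -58.3,"y": -43.8,"z": -9,"yaw": -2.75,"grip": 0},{"x": -58.3,"y": -43.8,"z": -9,"yaw": -2.75,"grip": 0},{"x": -58.3,"y": -43.8,"z": -9,"yaw": -2.75,"grip": 0},{"x": -58.3,"y": -43.8,"z": -9,"yaw": -2.75,"grip": 0},{"x": -58.3,"y": -43.8,"z": -9,"yaw": -2.75,"grip": 0},{"x": -58.3,"y": -43.8,"z": -9,"yaw": -2.75,"grip": 0},{"x": -58.3,"y": -43.8,"z": -9,"yaw": -2.75,"grip": 0}]'

```text
time: 2.2
tool_pos: [420.4, 133.0, 321.8]
orientation: [3.141, -0.001, 1.083]
ft_force: [0.6, -1.0, 0.6]
gripper_width: 85.1
```

Emit:
apply_moves --rows '[{"x": 0,"y": 0,"z": 2,"yaw": -0.18,"grip": 0},{"x": 0,"y": 0,"z": 4,"yaw": -0.36,"grip": 0},{"x": 0,"y": 0,"z": 6,"yaw": -0.54,"grip": 0},{"x": 0,"y": 0,"z": 6,"yaw": -0.54,"grip": 0},{"x": 0,"y": 0,"z": 6,"yaw": -0.54,"grip": 0}]'

```text
time: 2.82
tool_pos: [420.6, 130.6, 262.1]
orientation: [3.141, -0.0, 1.612]
ft_force: [0.3, -0.1, -0.3]
gripper_width: 85.7
```

Run:
```python
from h import *
np.set_printoptions(precision=1,suppress=True)
print(bot.observe()['tool_pos'],bot.observe()['orientation'])
C=cal('wrist'); im=snap('wrist','w1.png')
import pickle; pickle.dump(C,open('w1.pkl','wb'))
cv2.imwrite('pics/w1.png',cv2.resize(im[:,:,::-1],(800,500)))
for k,z in [('jig',12),('lever_grip',213),('clip1',55)]:
    for d in bot.trace('wrist',k): print(k,d['conf'],d['position'],px2w('wrist',d['position'],z,C),d['pixels'].sum())
```

```text
[420.6 130.6 262.1] [ 3.1 -0.   1.6]
jig 0.56 [317.6, 179.6] [448.7 123.7  12. ] 28842
lever_grip 0.84 [318.3, 267.6] [463.1 127.6 213. ] 2430
lever_grip 0.15 [317.3, 177.1] [391.2 124.3 213. ] 28517
clip1 0.86 [318.9, 176.6] [432.8 125.4  55. ] 28506
```

View pics/w1.png

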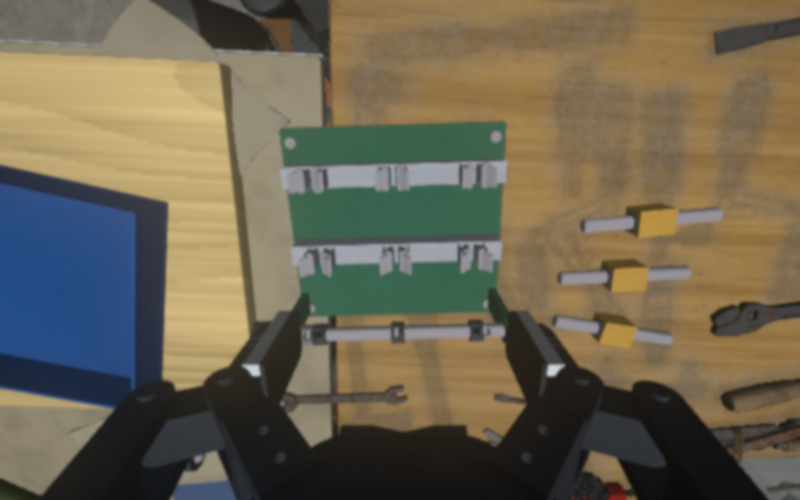

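The wrist picture shows the jig, its three clip stations and all three rods. Scaled pixels (800-wide view):
- Station gaps are about (307,180), (393,178) and (478,176) on the front rail, and (317,262), (396,260) and (475,258) on the rear rail.
- The rods are on the right.

Next I'll fit the jig model.

Run:
```python
from h import *
import pickle
np.set_printoptions(precision=1,suppress=True)
C=pickle.load(open('w1.pkl','rb')); s=1.25
for nm,pts,z in [('platefront',[(281,128),(505,122)],12),('clipF',[(307,180),(393,178),(478,176)],65),('clipR',[(317,262),(396,260),(475,258)],65),('shaft',[(318,333),(475,331)],84),('frontrail front edge',[(280,168),(506,161)],42),('frontrail rear edge',[(281,189),(507,183)],42),('rear rail front',[(292,244),(501,237)],42),('rearrail rear',[(293,265),(500,260)],42)]:
    P=np.array([px2w('wrist',np.array(p)/s,z,C) for p in pts]); d=P[-1]-P[0]; print(nm,P.tolist() and P,'yaw',np.degrees(np.arctan2(-d[0],d[1])))
im=cv2.imread('pics/w1.png'); cv2.imwrite('pics/w1c.png',cv2.resize(im[110:350,260:530],None,fx=2.9,fy=2.4,interpolation=cv2.INTER_CUBIC))
```

```text
platefront [[349.1  -1.   12. ]
 [333.8 232.1  12. ]] yaw 3.769704410071086
clipF [[393.9  37.5  65. ]
 [388.7 118.6  65. ]
 [383.7 198.5  65. ]] yaw 3.630974440301376
clipR [[476.8  44.   65. ]
 [471.4 124.2  65. ]
 [466.1 204.3  65. ]] yaw 3.8289727317288036
shaft [[547.7  46.8  84. ]
 [539.  208.2  84. ]] yaw 3.09122449777009
frontrail front edge [[386.6   5.1  42. ]
 [370.8 229.7  42. ]] yaw 4.04518548104368
frontrail rear edge [[407.7   4.7  42. ]
 [392.4 233.6  42. ]] yaw 3.8191838412343637
rear rail front [[466.4  12.5  42. ]
 [449.7 234.7  42. ]] yaw 4.298774337717194
rearrail rear [[490.6  12.2  42. ]
 [475.8 237.   42. ]] yaw 3.7605037256961795
```

View pics/w1c.png

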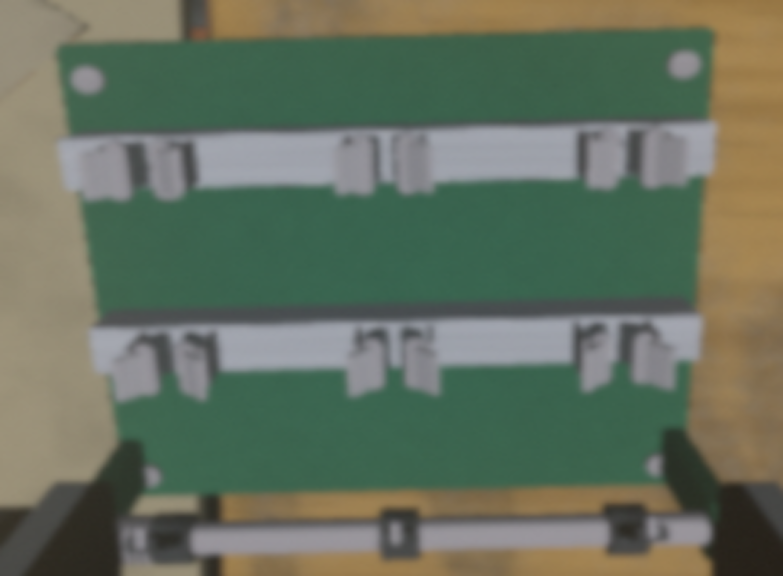

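```bash
cat >> h.py <<'E'
def rods(n,C,z=15,k='rod_a'):
    out=[]
    im=None
    for d in bot.trace(n,k):
        c,v,s=axis(d['pixels']); ys,xs=np.nonzero(d['pixels']); pr=(np.c_[xs,ys]-c)@v
        e=[px2w(n,c+v*q,z,C) for q in (pr.min(),pr.max())]; m=(e[0]+e[1])/2; q=e[1]-e[0]
        print(k,d['conf'],'pos',d['position'],'mid',m.round(1),'len',np.linalg.norm(q).round(1),'ang',np.degrees(wrap(np.arctan2(q[1],q[0])-np.pi/2)).round(1),'cen',px2w(n,c,z,C).round(1))
E
python3 - <<'E'
from h import *
import pickle
C=pickle.load(open('w1.pkl','rb'))
rods('wrist',C)
print(go(431,407,130,0.14))
E
```

```text
rod_a 0.96 pos [520.1, 174.8] mid [430.1 407.3  15. ] len 155.7 ang 7.7 cen [430.  407.9  15. ]
rod_a 0.93 pos [500.4, 221.1] mid [498.2 393.1  15. ] len 154.5 ang 4.9 cen [498.  394.7  15. ]
rod_a 0.93 pos [488.2, 263.4] mid [572.2 396.5  15. ] len 154.7 ang -8.2 cen [571.9 394.   15. ]
(array([27.56,  2.25, 13.2 ]), np.float64(1.475))
```

Emit:
apply_moves --rows '[{"x": 6,"y": 1,"z": 2,"yaw": 0.18,"grip": 0.35},{"x": 12,"y": 1.5,"z": 5,"yaw": 0.36,"grip": 0.35},{"x": 18,"y": 2,"z": 8,"yaw": 0.54,"grip": 0.35},{"x": 24,"y": 2.1,"z": 11,"yaw": 0.72,"grip": 0.35},{"x": 27.5,"y": 2.1,"z": 13.2,"yaw": 0.9,"grip": 0.35},{"x": 27.5,"y": 2.1,"z": 13.2,"yaw": 1.08,"grip": 0.35},{"x": 27.5,"y": 2.1,"z": 13.2,"yaw": 1.26,"grip": 0.35},{"x": 27.5,"y": 2.1,"z": 13.2,"yaw": 1.44,"grip": 0.35},{"x": 27.5,"y": 2.1,"z": 13.2,"yaw": 1.478,"grip": 0.35},{"x": 27.5,"y": 2.1,"z": 13.2,"yaw": 1.478,"grip": 0.35}]'

```text
time: 4.32
tool_pos: [428.9, 406.3, 129.5]
orientation: [-3.141, -0.0, 0.138]
ft_force: [-0.3, -0.9, 0.1]
gripper_width: 55.4
```

Run:
```python
from h import *
print(bot.observe()['gripper_width'])
snap('top');rods('top',cal('top'))
C=cal('wrist');snap('wrist','w2.png');rods('wrist',C)
print(go(430,407,4,0.134))
```

```text
55.35845048440103
rod_a 0.73 pos [201.8, 191.2] mid [573.6 399.2  15. ] len 147.8 ang -7.3 cen [573.7 399.8  15. ]
rod_a 0.63 pos [205.6, 218.6] mid [501.8 373.4  15. ] len 101.3 ang 4.7 cen [501.1 381.5  15. ]
rod_a 0.52 pos [215.1, 234.2] mid [438.9 359.   15. ] len 47.5 ang 4.7 cen [438.8 360.2  15. ]
rod_a 0.95 pos [395.8, 199.7] mid [497.4 410.9  15. ] len 115.2 ang 6.9 cen [497.5 410.   15. ]
rod_a 0.83 pos [471.9, 216.3] mid [572.5 395.6  15. ] len 153.2 ang -7.5 cen [573.3 401.9  15. ]
rod_a 0.72 pos [323.2, 181.4] mid [430.9 406.1  15. ] len 152.1 ang 8.1 cen [429.8 413.4  15. ]
(array([ 0.13, -0.06, 12.54]), np.float64(0.004))
```

Emit:
apply_moves --newtons 80 --rows '[{"x": 0.1,"y": 0,"z": 6,"yaw": 0,"grip": 0.35},{"x": 0.1,"y": 0,"z": 10,"yaw": 0,"grip": 0.35},{"x": 0.1,"y": 0,"z": 12.5,"yaw": 0,"grip": 0.35},{"x": 0.1,"y": 0,"z": 12.5,"yaw": 0,"grip": 0.35},{"x": 0.1,"y": 0,"z": 12.5,"yaw": 0,"grip": 1},{"x": 0.1,"y": 0,"z": 12.5,"yaw": 0,"grip": 1},{"x": 0.1,"y": 0,"z": 12.5,"yaw": 0,"grip": 1},{"x": 0.1,"y": 0,"z": 12.5,"yaw": 0,"grip": 1}]'

```text
time: 5.52
tool_pos: [430.6, 407.1, 6.0]
orientation: [-3.14, -0.002, 0.138]
ft_force: [-1.4, -0.5, 6.6]
gripper_width: 28.6
```

Emit:
apply_moves --rows '[{"x": 0,"y": 0,"z": -5,"yaw": 0,"grip": 1},{"x": 0,"y": 2,"z": -11,"yaw": -0.1,"grip": 1},{"x": -1,"y": 8,"z": -13,"yaw": -0.28,"grip": 1},{"x": -1.8,"y": 14,"z": -13,"yaw": -0.46,"grip": 1},{"x": -2.6,"y": 20,"z": -13,"yaw": -0.64,"grip": 1},{"x": -3.4,"y": 26,"z": -13,"yaw": -0.82,"grip": 1},{"x": -4.2,"y": 32,"z": -13,"yaw": -1.0,"grip": 1},{"x": -4.6,"y": 36.3,"z": -13,"yaw": -1.18,"grip": 1},{"x": -4.6,"y": 36.3,"z": -13,"yaw": -1.36,"grip": 1},{"x": -4.6,"y": 36.3,"z": -13,"yaw": -1.5,"grip": 1},{"x": -4.6,"y": 36.3,"z": -13,"yaw": -1.5,"grip": 1},{"x": -4.6,"y": 36.3,"z": -13,"yaw": -1.5,"grip": 1}]'

```text
time: 7.02
tool_pos: [434.1, 40.6, 134.5]
orientation: [3.141, -0.0, 1.634]
ft_force: [0.4, -2.0, -2.1]
gripper_width: 28.5
```

Run:
```python
from h import *
C=cal('wrist');im=snap('wrist')
P=[]
import math
# overlay: bar ends predicted for measured pose
s=bot.observe(); p=s['tool_pos']; R=Rt(); print(p,s['orientation'],s['ft_force'])
y=0.066
def jp(a,b,z): return [429.5+a*math.cos(y)-b*math.sin(y),121.3+a*math.sin(y)+b*math.cos(y),z]
im=im[:,:,::-1].copy(); im=cv2.resize(im,(1280,800))
for b in (-80,0,80):
  for a in (-42,42):
    q=(w2px('wrist',jp(a,b,55),C)[0]*2+.5).astype(int); cv2.circle(im,tuple(map(int,q)),3,(0,0,255),1)
    q=(w2px('wrist',jp(a,b,79),C)[0]*2+.5).astype(int); cv2.circle(im,tuple(map(int,q)),3,(255,0,255),1)
cv2.imwrite('pics/w3.png',im[100:700,240:1040])
```

```text
[434.07919631  40.68279738 134.43896696] [ 3.14136373e+00 -1.44523824e-05  1.63514997e+00] [ 1.15029801  0.0567522  -2.95365224]
```

View pics/w3.png

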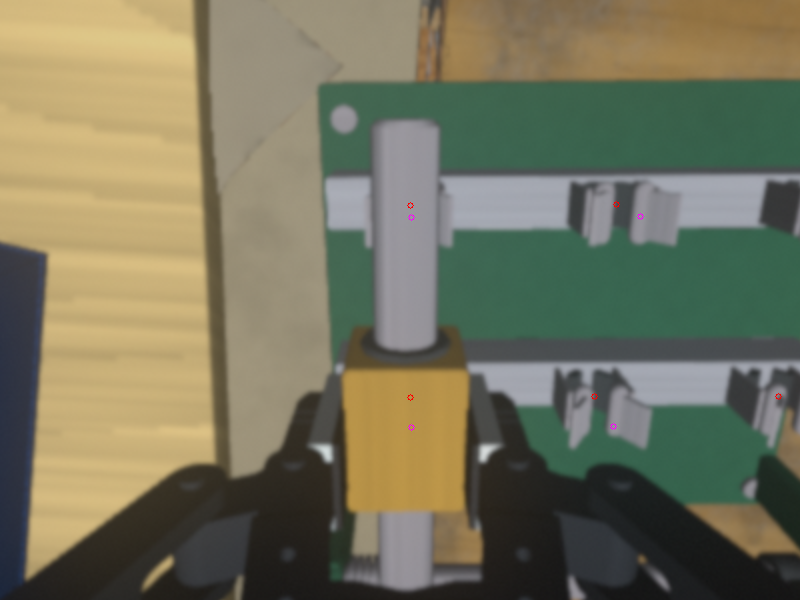

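Emit:
apply_moves --rows '[{"x": 0.1,"y": 0,"z": 3,"yaw": 0,"grip": 1},{"x": 0.1,"y": 0,"z": 5.5,"yaw": 0,"grip": 1},{"x": 0.1,"y": 0,"z": 6.5,"yaw": 0,"grip": 1},{"x": 0.1,"y": 0,"z": 7.0,"yaw": 0,"grip": 1},{"x": 0.1,"y": 0,"z": 7.2,"yaw": 0,"grip": 1}]'

```text
time: 7.7
tool_pos: [434.7, 41.6, 63.2]
orientation: [3.141, -0.0, 1.638]
ft_force: [-2.8, 1.0, 12.6]
gripper_width: 28.4
```

Emit:
apply_moves --rows '[{"x": 0,"y": 0,"z": 0.4,"yaw": 0,"grip": 1},{"x": 0,"y": 0,"z": 0.8,"yaw": 0,"grip": 1},{"x": 0,"y": 0,"z": 1.2,"yaw": 0,"grip": 1},{"x": 0,"y": 0,"z": 1.5,"yaw": 0,"grip": 1},{"x": 0,"y": 0,"z": 1.5,"yaw": 0,"grip": 1}]'

```text
time: 8.32
tool_pos: [433.6, 41.4, 46.8]
orientation: [-3.141, 0.0, 1.638]
ft_force: [3.0, -0.4, -11.3]
gripper_width: 28.5
```

Emit:
apply_moves --rows '[{"x": 0,"y": 0,"z": 0.1,"yaw": 0,"grip": 1},{"x": 0,"y": 0,"z": 0.2,"yaw": 0,"grip": 1},{"x": 0,"y": 0,"z": 0.2,"yaw": 0,"grip": 1}]'

```text
time: 8.7
tool_pos: [433.8, 41.8, 45.8]
orientation: [-3.141, -0.001, 1.638]
ft_force: [-3.6, 5.1, 6.2]
gripper_width: 28.6
```

Emit:
apply_moves --rows '[{"x": 0,"y": 0,"z": 0.1,"yaw": 0,"grip": 1},{"x": 0,"y": 0,"z": 0.1,"yaw": 0,"grip": 1}]'

```text
time: 8.95
tool_pos: [433.8, 41.9, 45.6]
orientation: [-3.141, -0.001, 1.638]
ft_force: [-8.8, 4.0, 24.0]
gripper_width: 28.7
```

Emit:
apply_moves --rows '[{"x": 0,"y": 0,"z": -0.1,"yaw": 0,"grip": 0.35},{"x": 0,"y": 0,"z": -0.1,"yaw": 0,"grip": 0.35},{"x": 0,"y": 0,"z": -0.1,"yaw": 0,"grip": 0.35},{"x": 0,"y": 0,"z": -5,"yaw": 0,"grip": 0.35},{"x": 0,"y": 0,"z": -10.4,"yaw": 0,"grip": 0.35},{"x": 6,"y": 1.6,"z": -10.4,"yaw": 0.18,"grip": 0.35},{"x": 12,"y": 3.2,"z": -10.4,"yaw": 0.36,"grip": 0.35},{"x": 18,"y": 4.8,"z": -10.4,"yaw": 0.54,"grip": 0.35},{"x": 24,"y": 6.4,"z": -10.4,"yaw": 0.72,"grip": 0.35},{"x": 30,"y": 8,"z": -10.4,"yaw": 0.9,"grip": 0.35},{"x": 34.7,"y": 8.7,"z": -10.4,"yaw": 1.08,"grip": 0.35},{"x": 34.7,"y": 8.7,"z": -10.4,"yaw": 1.26,"grip": 0.35}]'

```text
time: 10.45
tool_pos: [497.7, 397.7, 147.8]
orientation: [-3.141, -0.001, 0.387]
ft_force: [0.1, -0.6, -0.6]
gripper_width: 55.2
```

Emit:
apply_moves --rows '[{"x": 0,"y": 0,"z": 0,"yaw": 0.18,"grip": 0.35},{"x": 0,"y": 0,"z": 0,"yaw": 0.29,"grip": 0.35},{"x": 0,"y": 0,"z": 0,"yaw": 0.29,"grip": 0.35}]'

```text
time: 10.82
tool_pos: [497.4, 393.4, 147.9]
orientation: [3.141, 0.001, 0.101]
ft_force: [0.2, -0.1, -0.7]
gripper_width: 55.5
```

Run:
```python
from h import *
print(bot.observe()['tool_pos'],bot.observe()['orientation'])
C=cal('wrist');snap('wrist','w4.png');rods('wrist',C)
snap('scene','s4.png');im=cv2.imread('pics/s4.png');cv2.imwrite('pics/s4c.png',cv2.resize(im[190:310,200:400],None,fx=4,fy=4))
```

```text
[497.42903124 393.394759   147.86391432] [3.14120802e+00 5.49686528e-04 1.01245778e-01]
rod_a 0.8 pos [323.5, 179.1] mid [498.7 391.8  15. ] len 152.4 ang 5.5 cen [498.  398.9  15. ]
rod_a 0.69 pos [400.3, 181.8] mid [573.  398.4  15. ] len 146.4 ang -7.0 cen [574.2 407.8  15. ]
rod_a 0.52 pos [293.0, 327.1] mid [445.1 186.4  15. ] len 259.0 ang -56.2 cen [466.7 200.9  15. ]
```

View pics/s4c.png

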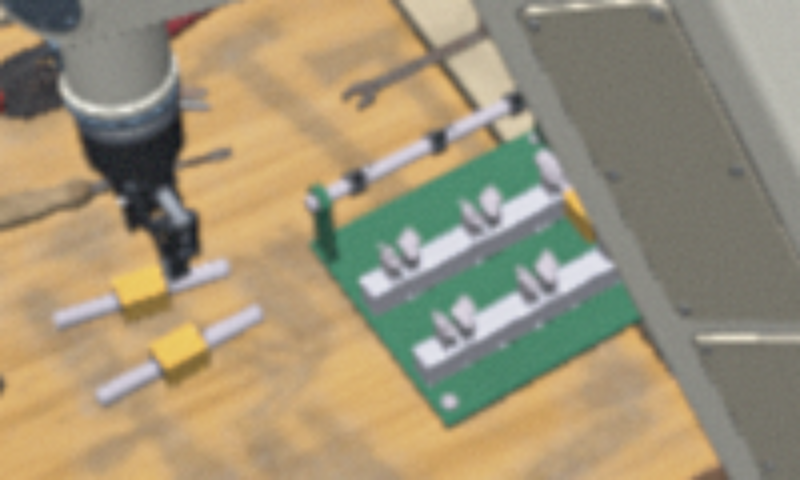

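The rod in clip2 looks seated (orange block at about (580,215)). The second rod is right under the gripper.

Emit:
apply_moves --rows '[{"x": 0.1,"y": 0,"z": 6,"yaw": 0.01,"grip": 0.35},{"x": 0.1,"y": 0,"z": 11,"yaw": 0.01,"grip": 0.35},{"x": 0.1,"y": 0,"z": 14.2,"yaw": 0.01,"grip": 0.35},{"x": 0.1,"y": 0,"z": 14.2,"yaw": 0.01,"grip": 0.35},{"x": 0.1,"y": 0,"z": 14.2,"yaw": 0.01,"grip": 1},{"x": 0.1,"y": 0,"z": 14.2,"yaw": 0.01,"grip": 1},{"x": 0.1,"y": 0,"z": 14.2,"yaw": 0.01,"grip": 1},{"x": 0.1,"y": 0,"z": 14.2,"yaw": 0.01,"grip": 1}]'

```text
time: 11.98
tool_pos: [499.7, 394.5, 8.4]
orientation: [-3.14, -0.003, 0.091]
ft_force: [-0.3, -0.3, 7.1]
gripper_width: 28.8
```

Run:
```python
from h import *
s=bot.observe();print(s['tool_pos'],s['orientation'],s['gripper_width'],go(429.2,121.9,134,1.637))
```

```text
[499.70405109 394.50361737   8.41713046] [-3.13982548e+00 -2.73119986e-03  9.06434437e-02] 28.779026589166865 (array([ -9.45,  26.49, -12.63]), np.float64(-1.546))
```

Emit:
apply_moves --rows '[{"x": 0,"y": 0,"z": -5,"yaw": 0,"grip": 1},{"x": 0,"y": 2,"z": -10,"yaw": -0.1,"grip": 1},{"x": -2,"y": 8,"z": -12.5,"yaw": -0.28,"grip": 1},{"x": -4,"y": 14,"z": -12.5,"yaw": -0.46,"grip": 1},{"x": -7,"y": 20,"z": -12.5,"yaw": -0.64,"grip": 1},{"x": -9.4,"y": 26.5,"z": -12.5,"yaw": -0.82,"grip": 1},{"x": -9.4,"y": 26.5,"z": -12.5,"yaw": -1.0,"grip": 1},{"x": -9.4,"y": 26.5,"z": -12.5,"yaw": -1.18,"grip": 1},{"x": -9.4,"y": 26.5,"z": -12.5,"yaw": -1.36,"grip": 1},{"x": -9.4,"y": 26.5,"z": -12.5,"yaw": -1.545,"grip": 1},{"x": -9.4,"y": 26.5,"z": -12.5,"yaw": -1.545,"grip": 1},{"x": -9.4,"y": 26.5,"z": -12.5,"yaw": -1.545,"grip": 1}]'

```text
time: 13.48
tool_pos: [429.0, 121.3, 131.6]
orientation: [3.141, -0.0, 1.631]
ft_force: [-0.1, 1.0, -2.4]
gripper_width: 28.5
```

Run:
```python
from h import *
s=bot.observe();print(s['tool_pos'],s['orientation'],s['gripper_width'],go(429.2,121.9,66,1.637))
im=snap('wrist'); cv2.imwrite('pics/w5.png',im[:,:,::-1])
```

```text
[428.95571179 121.26494949 131.61904154] [ 3.14093669e+00 -1.54269397e-04  1.63143283e+00] 28.473322299280813 (array([0.06, 0.02, 6.56]), np.float64(-0.006))
```

View pics/w5.png

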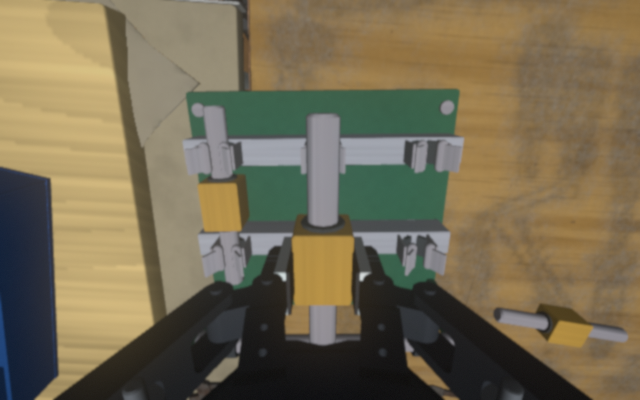

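The rod in clip2 sits fully between both clips (block at (223,203)). The held rod is aligned over clip1 (bar at column 323).

Emit:
apply_moves --rows '[{"x": 0,"y": 0,"z": 3,"yaw": 0,"grip": 1},{"x": 0,"y": 0,"z": 5.5,"yaw": 0,"grip": 1},{"x": 0,"y": 0,"z": 6.4,"yaw": 0,"grip": 1},{"x": 0,"y": 0,"z": 6.8,"yaw": 0,"grip": 1},{"x": 0,"y": 0,"z": 7.2,"yaw": 0,"grip": 1},{"x": 0,"y": 0,"z": 7.6,"yaw": 0,"grip": 1},{"x": 0,"y": 0,"z": 8.0,"yaw": 0,"grip": 1},{"x": 0,"y": 0,"z": 8.3,"yaw": 0,"grip": 1},{"x": 0,"y": 0,"z": 8.3,"yaw": 0,"grip": 1}]'

```text
time: 14.65
tool_pos: [428.8, 121.6, 48.3]
orientation: [-3.141, -0.001, 1.635]
ft_force: [-2.1, 4.8, 0.0]
gripper_width: 28.2
```

Emit:
apply_moves --rows '[{"x": 0,"y": 0,"z": 0.1,"yaw": 0,"grip": 1},{"x": 0,"y": 0,"z": 0.1,"yaw": 0,"grip": 1}]'

```text
time: 14.9
tool_pos: [428.8, 121.6, 48.2]
orientation: [-3.142, -0.001, 1.635]
ft_force: [-5.8, 2.9, 19.3]
gripper_width: 28.3
```

Emit:
apply_moves --rows '[{"x": 0,"y": 0,"z": -0.1,"yaw": 0,"grip": 0.35},{"x": 0,"y": 0,"z": -0.1,"yaw": 0,"grip": 0.35},{"x": 0,"y": 0,"z": -0.1,"yaw": 0,"grip": 0.35},{"x": 0,"y": 0,"z": -5,"yaw": 0,"grip": 0.35},{"x": 0,"y": 0,"z": -10,"yaw": 0,"grip": 0.35},{"x": 5,"y": 3.2,"z": -10,"yaw": 0.18,"grip": 0.35},{"x": 10,"y": 6.4,"z": -10,"yaw": 0.36,"grip": 0.35},{"x": 15,"y": 9.6,"z": -10,"yaw": 0.54,"grip": 0.35},{"x": 20,"y": 12.8,"z": -10,"yaw": 0.72,"grip": 0.35},{"x": 26.6,"y": 16.1,"z": -10,"yaw": 0.9,"grip": 0.35},{"x": 26.6,"y": 16.1,"z": -10,"yaw": 1.08,"grip": 0.35},{"x": 26.6,"y": 16.1,"z": -10,"yaw": 1.26,"grip": 0.35}]'

```text
time: 16.4
tool_pos: [572.4, 398.3, 146.3]
orientation: [3.141, 0.001, 0.371]
ft_force: [0.1, -0.6, -0.1]
gripper_width: 55.8
```

Emit:
apply_moves --rows '[{"x": 0,"y": 0,"z": 0,"yaw": 0.18,"grip": 0.35},{"x": 0,"y": 0,"z": 0,"yaw": 0.36,"grip": 0.35},{"x": 0,"y": 0,"z": 0,"yaw": 0.5,"grip": 0.35},{"x": 0,"y": 0,"z": 0,"yaw": 0.5,"grip": 0.35},{"x": 0,"y": 0,"z": 0,"yaw": 0.5,"grip": 0.35}]'

```text
time: 17.02
tool_pos: [572.3, 396.9, 147.0]
orientation: [3.141, 0.0, -0.122]
ft_force: [0.0, 0.2, -0.2]
gripper_width: 55.4
```

Run:
```python
from h import *
C=cal('wrist');snap('wrist','w6.png');rods('wrist',C)
print(bot.observe()['tool_pos'],bot.observe()['orientation'],go(573,397.5,6,-.127))
```

```text
rod_a 0.94 pos [322.9, 180.1] mid [572.4 395.5  15. ] len 151.9 ang -7.5 cen [573.5 403.3  15. ]
[572.33321624 396.97943372 147.15529357] [ 3.14147927e+00  1.28248784e-04 -1.22651083e-01] (array([ 0.06, -0.06, 14.12]), np.float64(0.004))
```

Emit:
apply_moves --rows '[{"x": 0,"y": 0.1,"z": 6,"yaw": 0,"grip": 0.35},{"x": 0,"y": 0.1,"z": 11,"yaw": 0,"grip": 0.35},{"x": 0,"y": 0.1,"z": 14.1,"yaw": 0,"grip": 0.35},{"x": 0,"y": 0.1,"z": 14.1,"yaw": 0,"grip": 0.35},{"x": 0,"y": 0.1,"z": 14.1,"yaw": 0,"grip": 1},{"x": 0,"y": 0.1,"z": 14.1,"yaw": 0,"grip": 1},{"x": 0,"y": 0.1,"z": 14.1,"yaw": 0,"grip": 1},{"x": 0,"y": 0.1,"z": 14.1,"yaw": 0,"grip": 1}]'

```text
time: 18.12
tool_pos: [573.5, 396.9, 8.6]
orientation: [-3.139, -0.003, -0.124]
ft_force: [-0.8, -0.4, 8.4]
gripper_width: 28.0
```

Run:
```python
from h import *
s=bot.observe();print(s['tool_pos'],s['orientation'],s['gripper_width'],go(424,201.6,134,1.637))
```

```text
[573.46697185 396.93005202   8.56727825] [-3.13932984e+00 -2.51383009e-03 -1.24434460e-01] 28.011540745079508 (array([-12.38,  21.21, -12.62]), np.float64(-1.761))
```

Emit:
apply_moves --rows '[{"x": 0,"y": 0,"z": -5,"yaw": 0,"grip": 1},{"x": 0,"y": 0,"z": -10,"yaw": -0.1,"grip": 1},{"x": -2,"y": 4,"z": -12.6,"yaw": -0.28,"grip": 1},{"x": -5,"y": 9,"z": -12.6,"yaw": -0.46,"grip": 1},{"x": -8,"y": 14,"z": -12.6,"yaw": -0.64,"grip": 1},{"x": -12.4,"y": 21.2,"z": -12.6,"yaw": -0.82,"grip": 1},{"x": -12.4,"y": 21.2,"z": -12.6,"yaw": -1.0,"grip": 1},{"x": -12.4,"y": 21.2,"z": -12.6,"yaw": -1.18,"grip": 1},{"x": -12.4,"y": 21.2,"z": -12.6,"yaw": -1.36,"grip": 1},{"x": -12.4,"y": 21.2,"z": -12.6,"yaw": -1.54,"grip": 1},{"x": -12.4,"y": 21.2,"z": -12.6,"yaw": -1.76,"grip": 1},{"x": -12.4,"y": 21.2,"z": -12.6,"yaw": -1.76,"grip": 1}]'

```text
time: 19.62
tool_pos: [423.0, 201.2, 132.9]
orientation: [3.141, -0.0, 1.636]
ft_force: [-0.3, 0.4, -1.9]
gripper_width: 28.6
```

Run:
```python
from h import *
s=bot.observe();print(s['tool_pos'],s['orientation'],s['gripper_width'],go(424,201.6,67,1.637))
```

```text
[422.99157426 201.18308826 132.87367348] [ 3.14057722e+00 -4.22104943e-04  1.63588275e+00] 28.57602531993347 (array([0.03, 0.1 , 6.59]), np.float64(-0.001))
```

Emit:
apply_moves --rows '[{"x": 0,"y": 0.1,"z": 3,"yaw": 0,"grip": 1},{"x": 0,"y": 0.1,"z": 5.5,"yaw": 0,"grip": 1},{"x": 0,"y": 0.1,"z": 6.5,"yaw": 0,"grip": 1},{"x": 0,"y": 0.1,"z": 6.9,"yaw": 0,"grip": 1},{"x": 0,"y": 0.1,"z": 7.3,"yaw": 0,"grip": 1},{"x": 0,"y": 0.1,"z": 7.7,"yaw": 0,"grip": 1},{"x": 0,"y": 0.1,"z": 8.1,"yaw": 0,"grip": 1},{"x": 0,"y": 0.1,"z": 8.4,"yaw": 0,"grip": 1},{"x": 0,"y": 0.1,"z": 8.4,"yaw": 0,"grip": 1}]'

```text
time: 20.75
tool_pos: [423.8, 201.6, 48.3]
orientation: [-3.141, -0.001, 1.635]
ft_force: [-1.3, 4.4, 0.3]
gripper_width: 28.3
```

Emit:
apply_moves --rows '[{"x": 0,"y": 0,"z": 0.1,"yaw": 0,"grip": 1},{"x": 0,"y": 0,"z": 0.1,"yaw": 0,"grip": 1}]'

```text
time: 21.0
tool_pos: [423.8, 201.6, 48.2]
orientation: [-3.142, -0.001, 1.635]
ft_force: [-6.6, 3.6, 17.0]
gripper_width: 28.5
```

Emit:
apply_moves --rows '[{"x": 0,"y": 0,"z": -0.1,"yaw": 0,"grip": 0.35},{"x": 0,"y": 0,"z": -0.1,"yaw": 0,"grip": 0.35},{"x": 0,"y": 0,"z": -0.1,"yaw": 0,"grip": 0.35},{"x": 0,"y": 0,"z": -5,"yaw": 0,"grip": 0.35},{"x": 0,"y": 0,"z": -10,"yaw": 0,"grip": 0.35},{"x": -3,"y": 0,"z": -16,"yaw": 0.18,"grip": 0.35},{"x": -6,"y": 0,"z": -22,"yaw": 0.36,"grip": 0.35},{"x": -10,"y": 0,"z": -28,"yaw": 0.54,"grip": 0.35},{"x": -14.3,"y": 0.7,"z": -28,"yaw": 0.72,"grip": 0.35},{"x": -14.3,"y": 0.7,"z": -28,"yaw": 0.9,"grip": 0.35},{"x": -14.3,"y": 0.7,"z": -28,"yaw": 1.08,"grip": 0.35},{"x": -14.3,"y": 0.7,"z": -28,"yaw": 1.26,"grip": 0.35}]'

```text
time: 22.5
tool_pos: [439.9, 58.6, 327.1]
orientation: [-3.142, 0.0, 0.369]
ft_force: [-0.8, 0.4, 0.2]
gripper_width: 55.6
```

Emit:
apply_moves --rows '[{"x": 0,"y": 0,"z": 0,"yaw": 0.18,"grip": 0.35},{"x": 0,"y": 0,"z": 0,"yaw": 0.31,"grip": 0.35},{"x": 0,"y": 0,"z": 0,"yaw": 0.31,"grip": 0.35},{"x": 0,"y": 0,"z": 0,"yaw": 0.31,"grip": 0.35}]'

```text
time: 23.0
tool_pos: [440.0, 58.9, 327.2]
orientation: [3.142, 0.0, 0.068]
ft_force: [-0.7, 0.0, -0.4]
gripper_width: 55.7
```

Run:
```python
from h import *
import pickle
np.set_printoptions(precision=1,suppress=True)
s=bot.observe();print(s['tool_pos'],s['orientation'])
C=cal('wrist');im=snap('wrist','w7.png');pickle.dump(C,open('w7.pkl','wb'))
h=cv2.cvtColor(im,cv2.COLOR_RGB2HSV); m=(((h[...,0]<8)|(h[...,0]>172))&(h[...,1]>170)&(h[...,2]>90)).astype(np.uint8)
n,l,st,ce=cv2.connectedComponentsWithStats(m)
for i in range(1,n):
    if st[i,4]>40: print('red',st[i],ce[i],px2w('wrist',ce[i],213,C))
i=cv2.imread('pics/top0.png');h=cv2.cvtColor(i,cv2.COLOR_BGR2HSV); m=(((h[...,0]<8)|(h[...,0]>172))&(h[...,1]>170)&(h[...,2]>90)).astype(np.uint8); m[:170]=0;m[200:]=0;m[:,:320]=0
ys,xs=np.nonzero(m);print('top',xs.min(),xs.max(),ys.min(),ys.max(),[px2w('top',(x,y),213) for x,y in [(xs.min(),ys[xs==xs.min()].mean()),(xs.mean(),ys.mean()),(xs.max(),ys[xs==xs.max()].mean())]])
for d in bot.trace('wrist','rod_a'):print(d['conf'],d['position'],px2w('wrist',d['position'],60,C))
```

```text
[440.   58.9 327.2] [3.1 0.  0.1]
red [605 263  35  37 399] [621.6 282. ] [760.2 -22.3 213. ]
red [429 269  18  26 365] [437.8 280.9] [567.6 -34.1 213. ]
red [616 302  24  23 322] [630.1 312.9] [785.  -60.3 213. ]
red [587 337  53  25 409] [618.9 348.5] [ 792.4 -109.8  213. ]
top 337 360 180 185 [array([567.9, -14.8, 213. ]), array([569., -47., 213.]), array([569.9, -80.5, 213. ])]
0.93 [317.6, 115.1] [429.4 117.3  60. ]
0.92 [317.7, 49.5] [424.4 198.9  60. ]
0.65 [314.0, 168.1] [428.8  42.2  60. ]
```

View pics/w7.png

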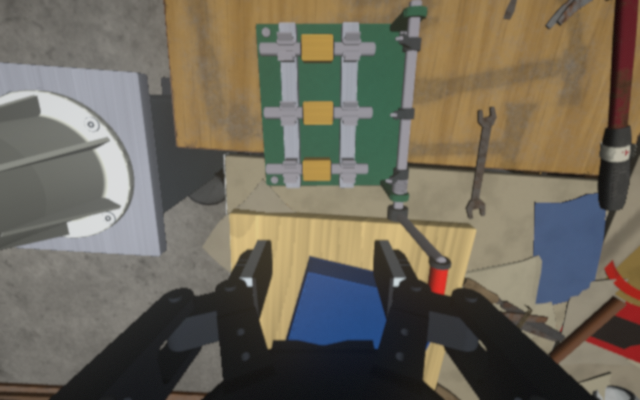

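All three rods are seated and centred (blocks at (317,47), (317,112) and (314,169)). The lever grip is at (438,281). Next I'll go over the grip.

Emit:
apply_moves --rows '[{"x": 4,"y": 4,"z": 0,"yaw": 0,"grip": 0.35},{"x": 8,"y": 8,"z": 1,"yaw": 0,"grip": 0.35},{"x": 12.1,"y": 11.4,"z": 4,"yaw": 0,"grip": 0.35},{"x": 12.1,"y": 11.4,"z": 7,"yaw": 0,"grip": 0.35},{"x": 12.1,"y": 11.4,"z": 7,"yaw": 0,"grip": 0.35},{"x": 12.1,"y": 11.4,"z": 7,"yaw": 0,"grip": 0.35}]'

```text
time: 23.85
tool_pos: [568.5, -46.7, 258.4]
orientation: [3.142, -0.001, 0.066]
ft_force: [0.6, -0.4, 0.0]
gripper_width: 55.5
```

Run:
```python
from h import *
s=bot.observe();print(s['tool_pos'],s['orientation'])
C=cal('wrist');im=snap('wrist','w8.png')
h=cv2.cvtColor(im,cv2.COLOR_RGB2HSV); m=(((h[...,0]<8)|(h[...,0]>172))&(h[...,1]>150)&(h[...,2]>60)).astype(np.uint8)
n,l,st,ce=cv2.connectedComponentsWithStats(m)
for i in range(1,n):
    if st[i,4]>60: print('red',st[i],ce[i],px2w('wrist',ce[i],213,C))
```

```text
[568.46862316 -46.65044657 258.3739163 ] [ 3.14152242e+00 -8.93229211e-04  6.63027664e-02]
red [ 309  176   24   91 2074] [320.83847637 219.89922854] [567.62951661 -48.90338808 213.        ]
red [591 219  49  50 732] [613.40846995 246.21721311] [783.53898036 -55.84025622 213.        ]
red [603 270  37  31 688] [624.19767442 284.69476744] [804.61087338 -87.78883725 213.        ]
red [568 313  72  34 845] [612.05088757 328.89822485] [ 811.50078213 -129.94193043  213.        ]
```

View pics/w8.png

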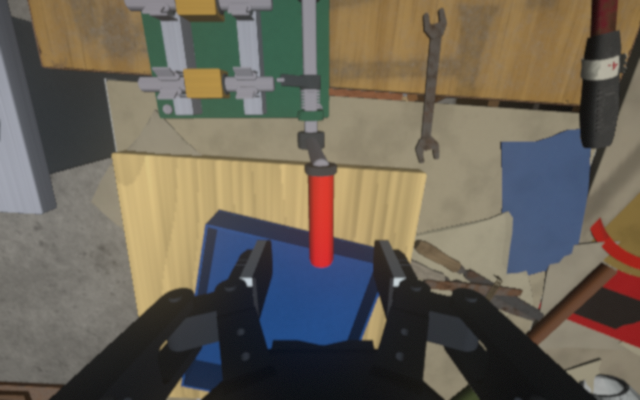

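The red grip is centred between the open fingers (pixel (321,220)), so I'll descend and pinch it.

Emit:
apply_moves --newtons 40 --rows '[{"x": 0,"y": 0.1,"z": 3,"yaw": 0,"grip": 0.35},{"x": 0,"y": 0.1,"z": 6.2,"yaw": 0,"grip": 0.35},{"x": 0,"y": 0.1,"z": 6.2,"yaw": 0,"grip": 0.35},{"x": 0,"y": 0.1,"z": 6.2,"yaw": 0,"grip": 1},{"x": 0,"y": 0.1,"z": 6.2,"yaw": 0,"grip": 1},{"x": 0,"y": 0.1,"z": 6.2,"yaw": 0,"grip": 1},{"x": 0,"y": 0.1,"z": 6.2,"yaw": 0,"grip": 1},{"x": 0,"y": 0.1,"z": 6.2,"yaw": 0,"grip": 1}]'

```text
time: 24.9
tool_pos: [568.0, -48.0, 197.2]
orientation: [3.141, -0.0, 0.066]
ft_force: [-7.3, -0.6, 9.3]
gripper_width: 16.8
```

Run:
```python
import numpy as np
for th in np.arange(0,1.36,.05):
    a=th-np.radians(5); print(round(th,2), 'x %.2f z %.2f'%(-13*(np.sin(a)-np.sin(-np.radians(5))), 13*(np.cos(np.radians(5))-np.cos(a))))
```

```text
0.0 x -0.00 z 0.00
0.05 x -0.65 z -0.04
0.1 x -1.30 z -0.05
0.15 x -1.95 z -0.02
0.2 x -2.60 z 0.03
0.25 x -3.24 z 0.12
0.3 x -3.88 z 0.24
0.35 x -4.51 z 0.40
0.4 x -5.13 z 0.58
0.45 x -5.75 z 0.80
0.5 x -6.35 z 1.04
0.55 x -6.94 z 1.32
0.6 x -7.51 z 1.62
0.65 x -8.07 z 1.96
0.7 x -8.61 z 2.32
0.75 x -9.13 z 2.70
0.8 x -9.63 z 3.12
0.85 x -10.11 z 3.55
0.9 x -10.57 z 4.01
0.95 x -11.01 z 4.50
1.0 x -11.42 z 5.00
1.05 x -11.80 z 5.52
1.1 x -12.16 z 6.07
1.15 x -12.49 z 6.63
1.2 x -12.79 z 7.20
1.25 x -13.07 z 7.79
1.3 x -13.31 z 8.39
1.35 x -13.52 z 9.01
```

Emit:
apply_moves --rows '[{"x": -1.3,"y": 0,"z": -0.05,"yaw": 0,"grip": 1},{"x": -2.6,"y": 0,"z": 0.03,"yaw": 0,"grip": 1},{"x": -3.88,"y": 0,"z": 0.24,"yaw": 0,"grip": 1},{"x": -5.13,"y": 0,"z": 0.58,"yaw": 0,"grip": 1},{"x": -6.35,"y": 0,"z": 1.04,"yaw": 0,"grip": 1},{"x": -7.51,"y": 0,"z": 1.62,"yaw": 0,"grip": 1},{"x": -8.61,"y": 0,"z": 2.32,"yaw": 0,"grip": 1},{"x": -9.63,"y": 0,"z": 3.12,"yaw": 0,"grip": 1},{"x": -10.57,"y": 0,"z": 4.01,"yaw": 0,"grip": 1},{"x": -11.42,"y": 0,"z": 5.0,"yaw": 0,"grip": 1}]'

```text
time: 26.15
tool_pos: [457.7, -55.8, 147.6]
orientation: [3.14, -0.008, 0.066]
ft_force: [6.8, -0.7, 6.8]
gripper_width: 16.5
```

Emit:
apply_moves --rows '[{"x": -0.38,"y": 0,"z": 0.52,"yaw": 0,"grip": 1},{"x": -0.74,"y": 0,"z": 1.07,"yaw": 0,"grip": 1},{"x": -1.07,"y": 0,"z": 1.63,"yaw": 0,"grip": 1},{"x": -1.37,"y": 0,"z": 2.2,"yaw": 0,"grip": 1},{"x": -1.65,"y": 0,"z": 2.79,"yaw": 0,"grip": 1},{"x": -1.65,"y": 0,"z": 2.79,"yaw": 0,"grip": 1}]'

```text
time: 26.9
tool_pos: [440.2, -57.0, 119.0]
orientation: [3.14, -0.005, 0.066]
ft_force: [2.8, -1.5, 7.0]
gripper_width: 16.5
```

Emit:
apply_moves --rows '[{"x": -0.12,"y": 0,"z": 0.3,"yaw": 0,"grip": 1},{"x": -0.24,"y": 0,"z": 0.6,"yaw": 0,"grip": 1},{"x": -0.28,"y": 0,"z": 0.72,"yaw": 0,"grip": 1},{"x": -0.28,"y": 0,"z": 0.72,"yaw": 0,"grip": 1}]'

```text
time: 27.4
tool_pos: [437.2, -57.2, 112.0]
orientation: [3.14, -0.005, 0.066]
ft_force: [-0.7, -1.1, 9.8]
gripper_width: 16.5
```

Emit:
apply_moves --rows '[{"x": -0.06,"y": 0,"z": 0.15,"yaw": 0,"grip": 1},{"x": -0.1,"y": 0,"z": 0.3,"yaw": 0,"grip": 1},{"x": -0.1,"y": 0,"z": 0.3,"yaw": 0,"grip": 1},{"x": -0.1,"y": 0,"z": 0.3,"yaw": 0,"grip": 1}]'

```text
time: 27.9
tool_pos: [436.0, -57.3, 108.9]
orientation: [3.14, -0.004, 0.066]
ft_force: [-1.6, -1.9, 7.7]
gripper_width: 16.9
```

Emit:
apply_moves --rows '[{"x": -0.06,"y": 0,"z": 0.15,"yaw": 0,"grip": 1},{"x": -0.1,"y": 0,"z": 0.3,"yaw": 0,"grip": 1},{"x": -0.1,"y": 0,"z": 0.3,"yaw": 0,"grip": 1}]'

```text
time: 28.28
tool_pos: [434.8, -57.4, 105.8]
orientation: [3.14, -0.004, 0.066]
ft_force: [0.1, -2.6, 7.7]
gripper_width: 16.5
```

Run:
```python
from h import *
C=cal('wrist');im=snap('wrist','w9.png');print(bot.observe()['tool_pos'],bot.observe()['ft_force'])
# predicted grip axis points at stop: pivot at (556.7,-47.5), for theta
import math
j=np.array([math.cos(.066),math.sin(.066),0]);y=np.array([-math.sin(.066),math.cos(.066),0])
im=im[:,:,::-1].copy()
for th,c in ((1.2,(255,0,0)),(1.3,(0,255,0)),(1.4,(255,255,0))):
    a=th-math.radians(5); g=np.array([556.9,-48.5,84])-130*math.sin(a)*j+np.array([0,0,130*math.cos(a)])
    p=w2px('wrist',[g-35*y,g+35*y],C); print(th,g,p.round(1).tolist()); cv2.line(im,*[tuple(map(int,q)) for q in p],c,1)
cv2.imwrite('pics/w9o.png',cv2.resize(im[60:360,160:560],None,fx=2,fy=2))
```

```text
[434.83333376 -57.3714864  105.79058853] [-0.33437825 -1.99298457  6.91420564]
1.2 [440.5554504  -56.18990927 141.48748624] [[334.7, 349.6], [337.0, 213.4]]
1.3 [435.41001176 -56.53000217 129.55987074] [[323.7, 330.4], [323.8, 203.1]]
1.4 [431.47846092 -56.78986196 117.17703607] [[316.5, 313.4], [315.4, 194.3]]
```

View pics/w9o.png

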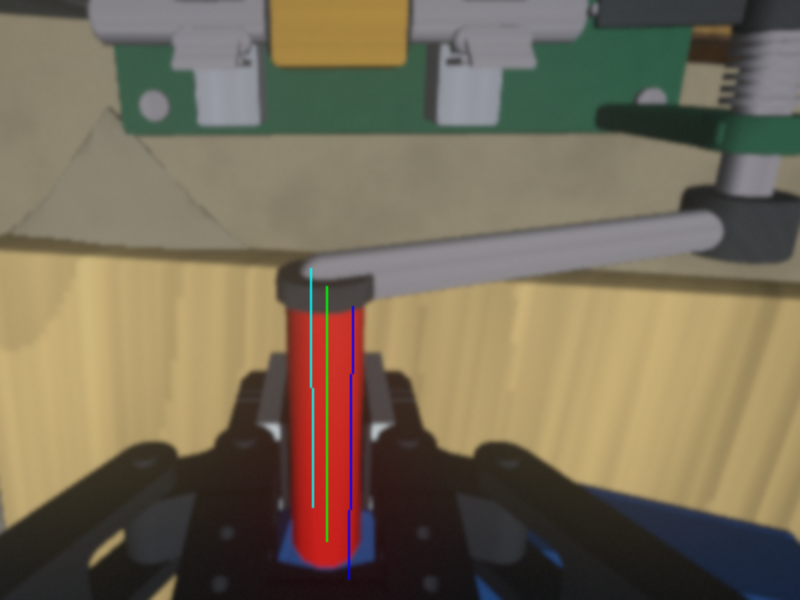

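Emit:
apply_moves --newtons 120 --rows '[{"x": 0,"y": 0,"z": 0,"yaw": 0,"grip": 1},{"x": 0,"y": 0,"z": 0,"yaw": 0,"grip": 1},{"x": -0.03,"y": 0,"z": 0.1,"yaw": 0,"grip": 1},{"x": -0.06,"y": 0,"z": 0.2,"yaw": 0,"grip": 1},{"x": -0.06,"y": 0,"z": 0.2,"yaw": 0,"grip": 1}]'

```text
time: 28.95
tool_pos: [434.4, -57.4, 104.6]
orientation: [3.14, -0.004, 0.066]
ft_force: [-4.8, -2.4, 21.7]
gripper_width: 15.3
```

Run:
```python
from h import *
s=bot.observe();print(s['tool_pos'],s['ft_force'],s['wrist_torque'])
for f in ('w9.png',None):
    im=cv2.imread('pics/'+f)[:,:,::-1] if f else snap('wrist','w10.png')
    h=cv2.cvtColor(np.ascontiguousarray(im),cv2.COLOR_RGB2HSV); m=(((h[...,0]<8)|(h[...,0]>172))&(h[...,1]>150)&(h[...,2]>60)).astype(np.uint8)
    m[:,:280]=0;m[:,380:]=0
    ys,xs=np.nonzero(m);print(xs.mean(),ys.min(),ys.max(),[(xs[ys==r].min(),xs[ys==r].max()) for r in (230,260,290)])
```

```text
[434.43883689 -57.4294938  104.5930327 ] [-4.83738715 -2.37233571 21.71933444] [-0.38401114  0.41236552  0.08456753]
322.5235975066785 214 342 [(np.int64(304), np.int64(340)), (np.int64(304), np.int64(341)), (np.int64(305), np.int64(340))]
322.37465627864344 214 342 [(np.int64(304), np.int64(340)), (np.int64(305), np.int64(340)), (np.int64(306), np.int64(339))]
```

The force rose from 7 to 22 N over 1 mm with the grip not moving in the picture, so the lever is firmly at its stop. I'll ease it back at about 0.4 rad/s.

Emit:
apply_moves --newtons 60 --rows '[{"x": 0.24,"y": 0,"z": -0.6,"yaw": 0,"grip": 1},{"x": 0.52,"y": 0,"z": -1.19,"yaw": 0,"grip": 1},{"x": 0.82,"y": 0,"z": -1.76,"yaw": 0,"grip": 1},{"x": 1.15,"y": 0,"z": -2.32,"yaw": 0,"grip": 1},{"x": 1.51,"y": 0,"z": -2.87,"yaw": 0,"grip": 1},{"x": 1.89,"y": 0,"z": -3.39,"yaw": 0,"grip": 1},{"x": 2.3,"y": 0,"z": -3.89,"yaw": 0,"grip": 1},{"x": 2.74,"y": 0,"z": -4.38,"yaw": 0,"grip": 1},{"x": 3.2,"y": 0,"z": -4.84,"yaw": 0,"grip": 1},{"x": 3.68,"y": 0,"z": -5.27,"yaw": 0,"grip": 1},{"x": 4.18,"y": 0,"z": -5.69,"yaw": 0,"grip": 1},{"x": 4.7,"y": 0,"z": -6.07,"yaw": 0,"grip": 1}]'

```text
time: 30.5
tool_pos: [472.5, -54.6, 163.0]
orientation: [3.141, 0.015, 0.067]
ft_force: [-27.8, -8.3, 25.1]
gripper_width: 15.2
```

Emit:
apply_moves --rows '[{"x": 0.54,"y": 0,"z": -0.36,"yaw": 0,"grip": 1},{"x": 1.1,"y": 0,"z": -0.7,"yaw": 0,"grip": 1},{"x": 1.67,"y": 0,"z": -1.0,"yaw": 0,"grip": 1},{"x": 2.26,"y": 0,"z": -1.28,"yaw": 0,"grip": 1},{"x": 2.86,"y": 0,"z": -1.52,"yaw": 0,"grip": 1},{"x": 3.48,"y": 0,"z": -1.74,"yaw": 0,"grip": 1},{"x": 4.1,"y": 0,"z": -1.92,"yaw": 0,"grip": 1},{"x": 4.73,"y": 0,"z": -2.08,"yaw": 0,"grip": 1},{"x": 5.37,"y": 0,"z": -2.2,"yaw": 0,"grip": 1},{"x": 6.01,"y": 0,"z": -2.29,"yaw": 0,"grip": 1},{"x": 6.66,"y": 0,"z": -2.34,"yaw": 0,"grip": 1},{"x": 7.31,"y": 0,"z": -2.37,"yaw": 0,"grip": 1}]'

```text
time: 32.0
tool_pos: [552.3, -49.4, 189.3]
orientation: [3.141, 0.0, 0.066]
ft_force: [-10.2, -3.1, 25.0]
gripper_width: 14.8
```

Emit:
apply_moves --rows '[{"x": 0.5,"y": 0,"z": 0,"yaw": 0,"grip": 1},{"x": 0.9,"y": 0,"z": 0,"yaw": 0,"grip": 1},{"x": 1.2,"y": 0,"z": 0,"yaw": 0,"grip": 1},{"x": 1.2,"y": 0,"z": 0,"yaw": 0,"grip": 1}]'

```text
time: 32.5
tool_pos: [565.6, -48.0, 187.6]
orientation: [-3.141, -0.002, 0.065]
ft_force: [2.0, 1.0, 7.0]
gripper_width: 15.3
```

Emit:
apply_moves --rows '[{"x": 0.15,"y": 0,"z": 0,"yaw": 0,"grip": 1},{"x": 0.25,"y": 0,"z": 0,"yaw": 0,"grip": 1},{"x": 0.25,"y": 0,"z": 0,"yaw": 0,"grip": 1}]'

```text
time: 32.88
tool_pos: [567.3, -47.9, 187.5]
orientation: [-3.141, -0.001, 0.065]
ft_force: [0.9, -0.0, 8.4]
gripper_width: 14.8
```

Emit:
apply_moves --rows '[{"x": 0,"y": 0,"z": 0,"yaw": 0,"grip": 0.7},{"x": 0,"y": 0,"z": 0,"yaw": 0,"grip": 0.5},{"x": 0,"y": 0,"z": 0,"yaw": 0,"grip": 0.35},{"x": 0,"y": 0,"z": 0,"yaw": 0,"grip": 0.35},{"x": 0,"y": 0,"z": -3,"yaw": 0,"grip": 0.35},{"x": 0,"y": 0,"z": -9,"yaw": 0,"grip": 0.35},{"x": 0,"y": 0,"z": -12,"yaw": 0,"grip": 0.35},{"x": -3,"y": -3,"z": -13,"yaw": -0.18,"grip": 0.35},{"x": -6,"y": -6,"z": -13,"yaw": -0.36,"grip": 0.35},{"x": -10,"y": -9,"z": -13,"yaw": -0.54,"grip": 0.35},{"x": -12.6,"y": -9.8,"z": -13,"yaw": -0.72,"grip": 0.35},{"x": -12.6,"y": -9.8,"z": -13,"yaw": -0.9,"grip": 0.35}]'

```text
time: 34.38
tool_pos: [432.9, 42.1, 316.8]
orientation: [-3.141, -0.0, 0.973]
ft_force: [1.3, 0.1, -0.2]
gripper_width: 55.5
```

Emit:
apply_moves --rows '[{"x": 0,"y": 0,"z": 0,"yaw": -0.18,"grip": 0.35},{"x": 0,"y": 0,"z": 0,"yaw": -0.36,"grip": 0.35},{"x": 0,"y": 0,"z": 0,"yaw": -0.54,"grip": 0.35},{"x": 0,"y": 0,"z": 0,"yaw": -0.67,"grip": 0.35},{"x": 0,"y": 0,"z": 0,"yaw": -0.67,"grip": 0.35}]'

```text
time: 35.0
tool_pos: [434.6, 41.5, 316.6]
orientation: [-3.141, 0.0, 1.635]
ft_force: [-0.3, 0.0, -0.4]
gripper_width: 55.3
```

Run:
```python
from h import *
s=bot.observe();print(s['tool_pos'],s['orientation'],go(434.8,41.8,46,1.637))
snap('top','t11.png');snap('scene','s11.png');im=snap('wrist','w11.png')
a=cv2.imread('pics/w11.png');b=cv2.imread('pics/t11.png')[140:280,170:490]
cv2.imwrite('pics/c11.png',np.vstack([a[:300],cv2.resize(b,(640,280))]))
```

```text
[434.58560248  41.49290362 316.56258429] [-3.14146977e+00  4.71541980e-05  1.63451922e+00] (array([ 0.03,  0.03, 27.06]), np.float64(-0.002))
```

View pics/c11.png

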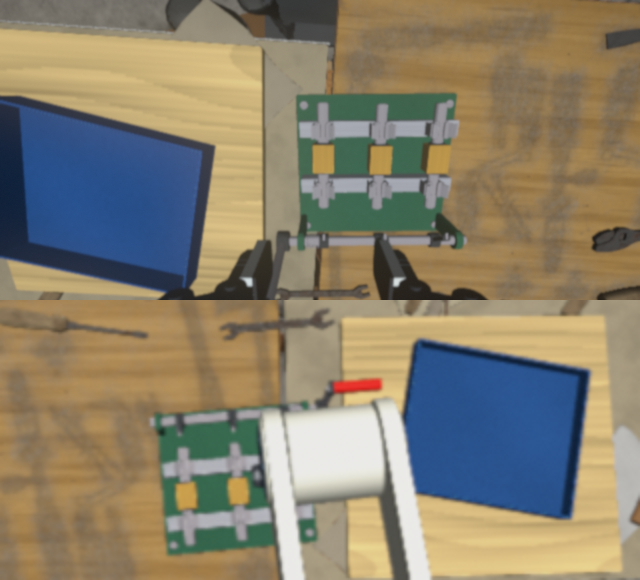

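The lever is back at rest and all three rods are still home. Next I'll unload, starting with clip2.

Emit:
apply_moves --newtons 100 --rows '[{"x": 0,"y": 0,"z": 6,"yaw": 0,"grip": 0.35},{"x": 0,"y": 0,"z": 12,"yaw": 0,"grip": 0.35},{"x": 0,"y": 0,"z": 18,"yaw": 0,"grip": 0.35},{"x": 0,"y": 0,"z": 23,"yaw": 0,"grip": 0.35},{"x": 0,"y": 0,"z": 26,"yaw": 0,"grip": 0.35},{"x": 0,"y": 0,"z": 26.9,"yaw": 0,"grip": 0.35},{"x": 0,"y": 0,"z": 26.9,"yaw": 0,"grip": 0.35},{"x": 0,"y": 0,"z": 26.9,"yaw": 0,"grip": 1},{"x": 0,"y": 0,"z": 26.9,"yaw": 0,"grip": 1},{"x": 0,"y": 0,"z": 26.9,"yaw": 0,"grip": 1},{"x": 0,"y": 0,"z": 26.9,"yaw": 0,"grip": 1}]'

```text
time: 36.52
tool_pos: [435.7, 42.1, 49.2]
orientation: [3.139, -0.001, 1.635]
ft_force: [-2.7, 4.5, 9.9]
gripper_width: 28.1
```

Emit:
apply_moves --rows '[{"x": 0,"y": 0,"z": -0.6,"yaw": 0,"grip": 1},{"x": 0,"y": 0,"z": -1.2,"yaw": 0,"grip": 1},{"x": 0,"y": 0,"z": -1.8,"yaw": 0,"grip": 1},{"x": 0,"y": 0,"z": -2.6,"yaw": 0,"grip": 1},{"x": 0,"y": 0,"z": -6,"yaw": 0,"grip": 1},{"x": 0,"y": 0,"z": -11,"yaw": 0,"grip": 1},{"x": 0,"y": 0,"z": -11,"yaw": 0,"grip": 1}]'

```text
time: 37.4
tool_pos: [437.4, 41.7, 161.2]
orientation: [3.134, -0.0, 1.635]
ft_force: [0.6, 0.6, -2.0]
gripper_width: 27.9
```

Run:
```python
from h import *
print(go(440,-150,157,1.356),go(501.6,-355,157,1.356))
```

```text
(array([-19.15,  -0.98,   0.41]), np.float64(0.279)) (array([-40.  ,   3.85,   0.45]), np.float64(0.279))
```

Emit:
apply_moves --rows '[{"x": -6,"y": -0.3,"z": 0,"yaw": 0,"grip": 1},{"x": -12,"y": -0.6,"z": 0,"yaw": 0.1,"grip": 1},{"x": -19,"y": -1,"z": 0,"yaw": 0.2,"grip": 1},{"x": -25,"y": 0.3,"z": 0,"yaw": 0.28,"grip": 1},{"x": -31,"y": 1.7,"z": 0,"yaw": 0.28,"grip": 1},{"x": -37,"y": 3,"z": 0,"yaw": 0.28,"grip": 1},{"x": -40,"y": 3.8,"z": 0,"yaw": 0.28,"grip": 1},{"x": -40,"y": 3.8,"z": 5,"yaw": 0.28,"grip": 1},{"x": -40,"y": 3.8,"z": 9,"yaw": 0.28,"grip": 1},{"x": -40,"y": 3.8,"z": 11,"yaw": 0.28,"grip": 1},{"x": -40,"y": 3.8,"z": 11.6,"yaw": 0.28,"grip": 1},{"x": -40,"y": 3.8,"z": 11.6,"yaw": 0.28,"grip": 1}]'

```text
time: 38.9
tool_pos: [497.0, -354.9, 43.2]
orientation: [-3.139, -0.0, 1.356]
ft_force: [-11.4, 3.4, 17.9]
gripper_width: 27.6
```

Emit:
apply_moves --rows '[{"x": 0,"y": 0,"z": -0.1,"yaw": 0,"grip": 0.35},{"x": 0,"y": 0,"z": -0.1,"yaw": 0,"grip": 0.35},{"x": 0,"y": 0,"z": -0.1,"yaw": 0,"grip": 0.35},{"x": 0,"y": 0,"z": -6,"yaw": 0,"grip": 0.35},{"x": 0,"y": 0,"z": -12,"yaw": 0,"grip": 0.35},{"x": 0,"y": 0,"z": -12,"yaw": 0,"grip": 0.35}]'

```text
time: 39.65
tool_pos: [501.3, -357.1, 166.7]
orientation: [3.133, 0.003, 1.356]
ft_force: [-0.2, 0.5, 0.6]
gripper_width: 55.6
```

Run:
```python
from h import *
C=cal('wrist');im=snap('wrist','w12.png')
for d in bot.trace('wrist','rod_a'):print(d['conf'],d['position'],px2w('wrist',d['position'],49,C).round())
print(bot.observe()['tool_pos'],go(440,-150,163,1.637),go(429.5,121.6,163,1.637))
```

```text
0.7 [320.7, 174.7] [ 488. -358.   49.]
[ 498.7167255  -355.24823732  162.05570745] (array([ 18.8 , -10.12,  -0.12]), np.float64(-0.281)) (array([ 45.11, -16.95,  -0.14]), np.float64(-0.281))
```

View pics/w12.png

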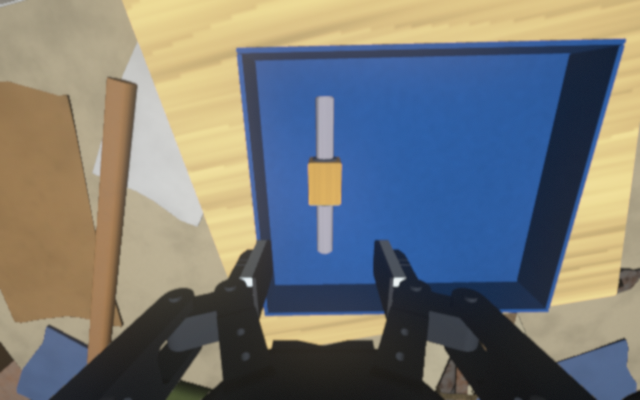

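The first rod lies flat in the tray (block at (325,182)). Next is clip1.

Emit:
apply_moves --rows '[{"x": 6,"y": -3.2,"z": 0,"yaw": -0.1,"grip": 0.35},{"x": 12,"y": -6.4,"z": 0,"yaw": -0.2,"grip": 0.35},{"x": 18.8,"y": -10.1,"z": 0,"yaw": -0.28,"grip": 0.35},{"x": 25,"y": -11.8,"z": 0,"yaw": -0.28,"grip": 0.35},{"x": 31,"y": -13.3,"z": 0,"yaw": -0.28,"grip": 0.35},{"x": 37,"y": -14.9,"z": 0,"yaw": -0.28,"grip": 0.35},{"x": 45.1,"y": -17,"z": 0,"yaw": -0.28,"grip": 0.35},{"x": 45.1,"y": -17,"z": 0,"yaw": -0.28,"grip": 0.35},{"x": 45.1,"y": -17,"z": 0,"yaw": -0.28,"grip": 0.35},{"x": 45.1,"y": -17,"z": 0,"yaw": -0.28,"grip": 0.35}]'

```text
time: 41.0
tool_pos: [427.8, 121.3, 160.4]
orientation: [-3.139, 0.001, 1.637]
ft_force: [0.6, -0.3, 0.5]
gripper_width: 55.3
```

Run:
```python
from h import *
snap('wrist');C=cal('wrist')
for d in bot.trace('wrist','rod_a'):print(d['conf'],d['position'],px2w('wrist',d['position'],60,C).round())
print(bot.observe()['tool_pos'],go(429.5,121.6,46,1.637))
```

```text
0.84 [321.9, 188.5] [423. 119.  60.]
0.56 [415.1, 190.0] [419. 201.  60.]
[428.30796284 120.66957292 160.87987605] (array([ 0.09,  0.14, 11.49]), np.float64(-0.003))
```

Emit:
apply_moves --rows '[{"x": 0.1,"y": 0.1,"z": 5,"yaw": 0,"grip": 0.35},{"x": 0.1,"y": 0.1,"z": 9,"yaw": 0,"grip": 0.35},{"x": 0.1,"y": 0.1,"z": 11.4,"yaw": 0,"grip": 0.35},{"x": 0.1,"y": 0.1,"z": 11.4,"yaw": 0,"grip": 0.35},{"x": 0.1,"y": 0.1,"z": 11.4,"yaw": 0,"grip": 1},{"x": 0.1,"y": 0.1,"z": 11.4,"yaw": 0,"grip": 1},{"x": 0.1,"y": 0.1,"z": 11.4,"yaw": 0,"grip": 1},{"x": 0.1,"y": 0.1,"z": 11.4,"yaw": 0,"grip": 1}]'

```text
time: 42.1
tool_pos: [430.6, 122.1, 49.0]
orientation: [3.139, 0.001, 1.636]
ft_force: [0.1, -7.3, 3.6]
gripper_width: 27.7
```

Emit:
apply_moves --rows '[{"x": 0,"y": 0,"z": -0.6,"yaw": 0,"grip": 1},{"x": 0,"y": 0,"z": -1.2,"yaw": 0,"grip": 1},{"x": 0,"y": 0,"z": -1.8,"yaw": 0,"grip": 1},{"x": 0,"y": 0,"z": -2.6,"yaw": 0,"grip": 1},{"x": 0,"y": 0,"z": -6,"yaw": 0,"grip": 1},{"x": 0,"y": 0,"z": -11,"yaw": 0,"grip": 1},{"x": 0,"y": 0,"z": -11,"yaw": 0,"grip": 1}]'

```text
time: 42.98
tool_pos: [432.3, 123.7, 161.3]
orientation: [3.134, -0.002, 1.635]
ft_force: [0.8, -0.4, -3.0]
gripper_width: 27.8
```

Run:
```python
from h import *
print(go(440,-130,157,1.356),go(517,-277,157,1.356))
```

```text
(array([-25.37,  -0.87,   0.38]), np.float64(0.279)) (array([-40.54,   5.86,   0.4 ]), np.float64(0.279))
```

Emit:
apply_moves --rows '[{"x": -6,"y": -0.3,"z": 0,"yaw": 0,"grip": 1},{"x": -12,"y": -0.6,"z": 0,"yaw": 0.1,"grip": 1},{"x": -18,"y": -0.8,"z": 0,"yaw": 0.2,"grip": 1},{"x": -25.3,"y": -0.9,"z": 0,"yaw": 0.28,"grip": 1},{"x": -31,"y": 1.7,"z": 0,"yaw": 0.28,"grip": 1},{"x": -36,"y": 3.9,"z": 0,"yaw": 0.28,"grip": 1},{"x": -40.5,"y": 5.9,"z": 0,"yaw": 0.28,"grip": 1},{"x": -40.5,"y": 5.9,"z": 5,"yaw": 0.28,"grip": 1},{"x": -40.5,"y": 5.9,"z": 9,"yaw": 0.28,"grip": 1},{"x": -40.5,"y": 5.9,"z": 11,"yaw": 0.28,"grip": 1},{"x": -40.5,"y": 5.9,"z": 11.5,"yaw": 0.28,"grip": 1},{"x": -40.5,"y": 5.9,"z": 11.5,"yaw": 0.28,"grip": 1}]'

```text
time: 44.48
tool_pos: [513.2, -276.8, 42.2]
orientation: [-3.138, -0.001, 1.355]
ft_force: [-6.0, 1.8, 8.6]
gripper_width: 28.3
```

Emit:
apply_moves --rows '[{"x": 0,"y": 0,"z": -0.1,"yaw": 0,"grip": 0.35},{"x": 0,"y": 0,"z": -0.1,"yaw": 0,"grip": 0.35},{"x": 0,"y": 0,"z": -0.1,"yaw": 0,"grip": 0.35},{"x": 0,"y": 0,"z": -6,"yaw": 0,"grip": 0.35},{"x": 0,"y": 0,"z": -12,"yaw": 0,"grip": 0.35},{"x": 0,"y": 0,"z": -12,"yaw": 0,"grip": 0.35}]'

```text
time: 45.22
tool_pos: [517.7, -279.1, 167.6]
orientation: [3.133, 0.002, 1.355]
ft_force: [-0.1, 0.3, -0.9]
gripper_width: 55.6
```

Run:
```python
from h import *
C=cal('wrist');im=snap('wrist','w13.png')
for d in bot.trace('wrist','rod_a'):print(d['conf'],d['position'],px2w('wrist',d['position'],49,C).round())
print(bot.observe()['tool_pos'],go(440,-130,163,1.637),go(424.2,201.6,163,1.637))
```

```text
0.98 [324.0, 176.0] [ 507. -277.   49.]
0.81 [235.6, 172.9] [ 486. -357.   49.]
[ 514.98925974 -277.633168    163.18756275] (array([ 12.82, -10.48,  -0.  ]), np.float64(-0.282)) (array([ 4.488e+01, -1.911e+01, -3.000e-02]), np.float64(-0.282))
```

Emit:
apply_moves --rows '[{"x": 5,"y": -4,"z": 0,"yaw": -0.1,"grip": 0.35},{"x": 9,"y": -7.4,"z": 0,"yaw": -0.2,"grip": 0.35},{"x": 12.8,"y": -10.5,"z": 0,"yaw": -0.28,"grip": 0.35},{"x": 19,"y": -12.2,"z": 0,"yaw": -0.28,"grip": 0.35},{"x": 25,"y": -13.8,"z": 0,"yaw": -0.28,"grip": 0.35},{"x": 31,"y": -15.4,"z": 0,"yaw": -0.28,"grip": 0.35},{"x": 37,"y": -17,"z": 0,"yaw": -0.28,"grip": 0.35},{"x": 44.9,"y": -19.1,"z": 0,"yaw": -0.28,"grip": 0.35},{"x": 44.9,"y": -19.1,"z": 0,"yaw": -0.28,"grip": 0.35},{"x": 44.9,"y": -19.1,"z": 0,"yaw": -0.28,"grip": 0.35},{"x": 44.9,"y": -19.1,"z": 0,"yaw": -0.28,"grip": 0.35}]'

```text
time: 46.7
tool_pos: [423.3, 201.0, 161.6]
orientation: [-3.14, 0.001, 1.635]
ft_force: [0.5, -0.0, 0.3]
gripper_width: 55.1
```

Run:
```python
from h import *
snap('wrist');C=cal('wrist')
for d in bot.trace('wrist','rod_a'):print(d['conf'],d['position'],px2w('wrist',d['position'],60,C).round())
print(bot.observe()['tool_pos'],go(424.2,201.6,46,1.637))
```

```text
0.82 [323.8, 190.3] [420. 200.  60.]
[423.81540749 200.74303883 162.09030841] (array([ 0.09,  0.06, 11.61]), np.float64(-0.003))
```

Emit:
apply_moves --rows '[{"x": 0.1,"y": 0.1,"z": 5,"yaw": 0,"grip": 0.35},{"x": 0.1,"y": 0.1,"z": 9,"yaw": 0,"grip": 0.35},{"x": 0.1,"y": 0.1,"z": 11.5,"yaw": 0,"grip": 0.35},{"x": 0.1,"y": 0.1,"z": 11.5,"yaw": 0,"grip": 0.35},{"x": 0.1,"y": 0.1,"z": 11.5,"yaw": 0,"grip": 1},{"x": 0.1,"y": 0.1,"z": 11.5,"yaw": 0,"grip": 1},{"x": 0.1,"y": 0.1,"z": 11.5,"yaw": 0,"grip": 1},{"x": 0.1,"y": 0.1,"z": 11.5,"yaw": 0,"grip": 1}]'

```text
time: 47.8
tool_pos: [425.9, 202.0, 49.2]
orientation: [3.14, 0.001, 1.637]
ft_force: [1.1, -10.5, 7.1]
gripper_width: 28.1
```

Emit:
apply_moves --rows '[{"x": 0,"y": 0,"z": -0.6,"yaw": 0,"grip": 1},{"x": 0,"y": 0,"z": -1.2,"yaw": 0,"grip": 1},{"x": 0,"y": 0,"z": -1.8,"yaw": 0,"grip": 1},{"x": 0,"y": 0,"z": -2.6,"yaw": 0,"grip": 1},{"x": 0,"y": 0,"z": -6,"yaw": 0,"grip": 1},{"x": 0,"y": 0,"z": -11,"yaw": 0,"grip": 1},{"x": 0,"y": 0,"z": -11,"yaw": 0,"grip": 1}]'

```text
time: 48.68
tool_pos: [427.6, 204.4, 161.5]
orientation: [3.134, -0.003, 1.635]
ft_force: [0.3, 0.1, -1.2]
gripper_width: 28.3
```

Run:
```python
from h import *
print(go(440,-130,157,1.356),go(534,-199,157,1.356))
```

```text
(array([-33.46,  -0.92,   0.33]), np.float64(0.279)) (array([-40.95,   8.01,   0.37]), np.float64(0.279))
```

Emit:
apply_moves --rows '[{"x": -6,"y": -0.2,"z": 0,"yaw": 0,"grip": 1},{"x": -12,"y": -0.4,"z": 0,"yaw": 0,"grip": 1},{"x": -18,"y": -0.6,"z": 0,"yaw": 0.1,"grip": 1},{"x": -24,"y": -0.8,"z": 0,"yaw": 0.2,"grip": 1},{"x": -30,"y": -0.9,"z": 0,"yaw": 0.28,"grip": 1},{"x": -36,"y": -0.5,"z": 0,"yaw": 0.28,"grip": 1},{"x": -39,"y": 3.5,"z": 0,"yaw": 0.28,"grip": 1},{"x": -40.9,"y": 8,"z": 0,"yaw": 0.28,"grip": 1},{"x": -40.9,"y": 8,"z": 5,"yaw": 0.28,"grip": 1},{"x": -40.9,"y": 8,"z": 9,"yaw": 0.28,"grip": 1},{"x": -40.9,"y": 8,"z": 11,"yaw": 0.28,"grip": 1},{"x": -40.9,"y": 8,"z": 11.5,"yaw": 0.28,"grip": 1}]'

```text
time: 50.18
tool_pos: [529.6, -199.2, 42.2]
orientation: [-3.137, -0.001, 1.355]
ft_force: [-19.8, 7.5, 61.1]
gripper_width: 27.6
```

Emit:
apply_moves --rows '[{"x": 0,"y": 0,"z": 0,"yaw": 0,"grip": 1},{"x": 0,"y": 0,"z": -0.1,"yaw": 0,"grip": 0.35},{"x": 0,"y": 0,"z": -0.1,"yaw": 0,"grip": 0.35},{"x": 0,"y": 0,"z": -0.1,"yaw": 0,"grip": 0.35},{"x": 0,"y": 0,"z": -6,"yaw": 0,"grip": 0.35},{"x": 0,"y": 0,"z": -12,"yaw": 0,"grip": 0.35},{"x": -6,"y": -3,"z": -16,"yaw": 0,"grip": 0.35},{"x": -12,"y": -6,"z": -18,"yaw": 0,"grip": 0.35},{"x": -12,"y": -6,"z": -18,"yaw": 0,"grip": 0.35},{"x": -12,"y": -6,"z": -18,"yaw": 0,"grip": 0.35}]'

```text
time: 51.42
tool_pos: [446.5, -305.7, 223.3]
orientation: [3.14, 0.001, 1.353]
ft_force: [0.5, 0.1, -0.2]
gripper_width: 55.5
```

Run:
```python
from h import *
C=cal('wrist');im=snap('wrist','w14.png');snap('scene','s14.png');snap('top','t14.png')
a=cv2.imread('pics/w14.png');b=cv2.imread('pics/t14.png')[140:280,170:490]
cv2.imwrite('pics/c14.png',np.vstack([a[:310],cv2.resize(b,(640,280))]))
print(bot.observe()['tool_pos'])
```

```text
[ 447.29177248 -303.74993101  222.05680386]
```

View pics/c14.png

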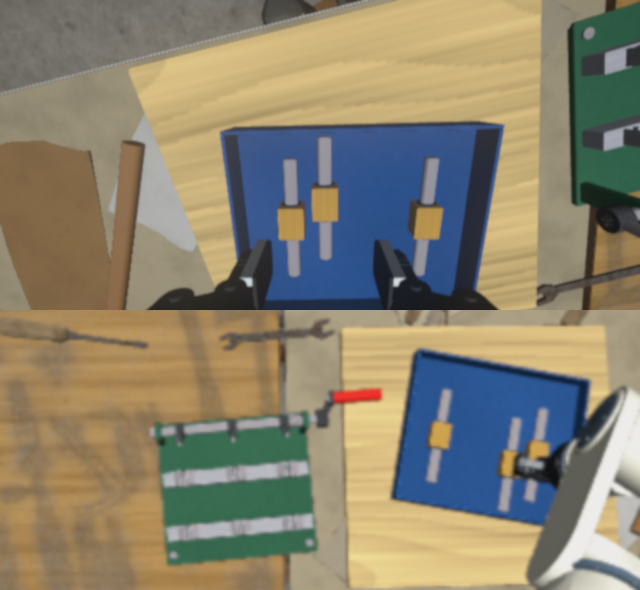

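All three rods are flat in the tray, the jig is empty, the lever is at rest, and the spanner and screwdriver are where they were. The middle rod has shifted sideways, probably the announced knock, but it is still well inside the tray. I'm handing the job in.

```bash
python3 -c "
from cell import bot
print(bot.job_done(),bot.observe()['time'])"
```

```text
the job is handed in; nothing more can be done
the job is handed in; nothing more can be done
```

I clipped all three rods into the jig, pulled the lever to its stop and eased it back to rest, then laid the rods in the blue tray. I handed the job in at about 51.5 s.

- **Rods in the jig:** Every rod went fully home. Each showed a clear rise in force when pressed at its seat, and the pictures showed them all in place before and after the marking stroke.
- **Lever:** The force rose from 7 to 22 N with no further movement of the grip, which showed it was at the stop. I brought it back at about 0.4 rad/s, pinched in the gripper throughout. The grip slid about 6 mm along the pads near the stop but never came free.
- **Last check:** The final pictures show the three rods flat inside the tray, the jig empty, the lever at rest, the spanner and screwdriver unmoved, and the gripper clear of everything.
- **What was not as planned:**
  - The middle rod in the tray had moved a few centimetres sideways. This was probably the announced knock. It is still lying flat in the tray.
  - Setting the last rod down briefly read 61 N at the wrist. That is below the 120 N wrist limit. The force went through the held rod, so I don't think the 40 N limit on the arm or gripper body applies, but I couldn't check that.

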